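Set out the bar tray with sprung tongs

TASK

Set out the bar tray: using the sprung tongs, and never the gripper's own fingers, move every steel steam tip from the shallow pan into the rimmed well of the tray, so that each lies flat on the floor of the well. Then hang the tongs back in the saddles of their stand, and after that stand every cup upright, with its whole foot on the flat near half of the tray, without ever tipping one over. Leave the spare knob and the gasket at the back where they are.

Things in the scene. Friction and masses are not known exactly. Their poses are not given: they have to be found in the camera images.
- tray: Fixed grey plastic tray, 200 (x) x 250 (y) mm, base 6 mm thick, which stands either left or right of the middle, turned a little. Its x axis points away from the robot. The near part is flat (x -105 to -10 mm in its frame, top at z = 6 mm); the far part (x -10 to +95 mm) is a well with a 10 mm high, 5 mm thick rim all round. Origin on its underside, 5 mm beyond the middle of its depth; z up.
- well (a point): Centre of the well's floor (42.5, 0, 6 mm in the tray's frame), axes as the tray's. The floor inside the rim is 95 (x) x 240 (y) mm; the rim's top is 10 mm above this point.
- cup_area (a point): Centre of the flat near part of the tray, on its top surface (-57.5, 0, 6 mm in the tray's frame), axes as the tray's. The flat area is 95 (x) x 250 (y) mm.
- pan: Fixed shallow steel pan, 130 (x) x 270 (y) x 14 mm (17 mm with its rolled edge), walls 4 mm, floor 3 mm thick, on the other side from the tray. Origin at the centre of its underside.
- tip_1: Steel steam tip: a tapered steel nozzle 59 mm long (its y axis) and 21 mm thick (x and z), 60 g, lying in the pan; acts as a 20 x 60 x 21 mm bar and does not roll. Origin in the middle of its length, on its underside. In the pan its length lies across the pan's length, within about 0.4 rad, the tips about 65 mm apart. Three or four of the tips are present (None: absent).
- tip_2: Another steam tip, as tip_1.
- tip_3: Another steam tip, as tip_1.
- tip_4: Another steam tip, as tip_1.
- tongs: Sprung steel tongs, 120 g, hanging jaws down in the stand. Origin on the axis of the cross bar (round, 8 mm thick, 104 mm long, along the tongs' x); z up along the tongs. Two arms hinged at y = +13 and -13 mm on that axis close along y. Jaw plates 22 mm wide (x), 5 mm thick, 28 mm tall, lower edges 125 mm below the origin. The top is 5 mm above the origin.
- tongs_grip (a point): Midway between the black grip plates (18 mm wide, z -25 to -70 mm, outside the arms), 45 mm below the origin: TCP here. Finger opening there: at rest 57 mm (jaw gap 59), 51 (gap 41), 46 (gap 21, arms parallel), shut 41. The springs press 5 to 11 N on each finger, so the tongs stay held only while squeezed below 57; 51 mm holds them with jaws open; 25 N grips a tip firmly.
- jaw_l (a joint): Angle of the arm at the tongs' +y side (rad): 0 sprung open, 0.17 arms parallel (21 mm gap if both), 0.25 shut.
- jaw_r (a joint): The same for the arm at -y.
- tongs_tip (a point): Point midway between the lower edges of the jaws, 125 mm below the tongs' origin. Axes as the tongs'.
- stand: Fixed dark steel stand: base 110 (x) x 75 (y) x 8 mm, two posts at x = +40 and -40 mm (8 mm thick, 22 mm wide), each with a flared saddle at the top (about 16 mm wide at the bottom, 35 mm at the mouth; lips end 6 mm above saddle). The tongs' cross bar lies in both saddles and the arms hang between the posts, with the tongs' x along the stand's x. Origin at the centre of its underside.
- saddle (a point): Where the tongs' origin lies when they hang: midway between the saddles, 150 mm above the stand's underside; axes as the stand's.
- cup_a: Cup of 61 mm diameter at the rim, 52 mm high, 105 g, foot 44 mm wide, with a handle at -y (89 mm over the handle), standing on the table. Origin on its underside, in the middle of its extent with the handle; x is across the handle.
- cup_a_foot (a point): Centre of cup_a's round foot, on its underside (13.5 mm along the cup's +y from its origin).
- cup_b: Cup of 59 mm diameter, 54 mm high, 123 g, foot 41 mm wide, handle at -y; otherwise as cup_a.
- cup_b_foot (a point): Centre of cup_b's round foot, on its underside (13.5 mm along the cup's +y from its origin).
- knob: Spare black control knob, 38 x 38 x 33 mm, at the back; a bystander.
- gasket: Black rubber ring, 72 mm wide and 8 mm high, at the back; a bystander.
Mind the look-alikes: they are no part of the job. Leave any green look-alike of the cup_a alone.

How it is judged (in metres and radians):
On the way, in this order (a step that is already met when the one before it is completed fails the run):
1. every steam tip lies flat in the tray's well, let go by the tongs (x of tip_1 in the frame of well between -0.045 and 0.045 m and y of tip_1 in the frame of well between -0.118 and 0.118 m and z of tip_1 in the frame of well between -0.005 and 0.016 m and angle between tip_1's own y axis and vertical between 1.45 and 1.69 rad and contact force between each of tip_1, tip_2, tip_3, tip_4 and tongs below 0.05 N and linear speed of each of tip_1, tip_2, tip_3, tip_4 below 0.03 m/s and x of tip_2 in the frame of well between -0.045 and 0.045 m and y of tip_2 in the frame of well between -0.118 and 0.118 m and z of tip_2 in the frame of well between -0.005 and 0.016 m and angle between tip_2's own y axis and vertical between 1.45 and 1.69 rad and x of tip_3 in the frame of well between -0.045 and 0.045 m and y of tip_3 in the frame of well between -0.118 and 0.118 m and z of tip_3 in the frame of well between -0.005 and 0.016 m and angle between tip_3's own y axis and vertical between 1.45 and 1.69 rad and x of tip_4 in the frame of well between -0.045 and 0.045 m and y of tip_4 in the frame of well between -0.118 and 0.118 m and z of tip_4 in the frame of well between -0.005 and 0.016 m and angle between tip_4's own y axis and vertical between 1.45 and 1.69 rad), for 0.2 s.
2. the tongs hang in the saddles of their stand, let go (distance between tongs and saddle below 0.012 m and angle between tongs's own z axis and vertical below 0.2 rad and angle between the x axis of tongs and the x axis of stand, either way round below 0.2 rad and contact force between the fingers and tongs below 0.05 N and linear speed of tongs below 0.05 m/s), for 0.2 s.
3. every cup stands upright on the flat part of the tray, let go (x of cup_a_foot in the frame of cup_area between -0.032 and 0.032 m and y of cup_a_foot in the frame of cup_area between -0.11 and 0.11 m and z of cup_a_foot in the frame of cup_area between -0.005 and 0.006 m and angle between each of cup_a, cup_b's own z axis and vertical below 0.1 rad and contact force between the fingers and cup_a below 0.05 N and linear speed of each of cup_a, cup_b below 0.03 m/s and x of cup_b_foot in the frame of cup_area between -0.032 and 0.032 m and y of cup_b_foot in the frame of cup_area between -0.11 and 0.11 m and z of cup_b_foot in the frame of cup_area between -0.005 and 0.006 m and contact force between the fingers and cup_b below 0.05 N), for 0.2 s.
At the end, for the whole second after the job is handed in: Every tip lies level on the well's floor (centre within 45 mm of its middle in depth, 118 mm along); the tongs hang within 12 mm and 0.2 rad of their place; every cup stands on the flat part, upright within 0.1 rad, foot centre within 32 mm of its middle in depth, 110 mm along; all at rest (all of step 1 and all of step 2 and all of step 3); the robot touches nothing.
It fails at once if the gripper's fingers touch a steam tip (contact force between the fingers and tip_1 above 0.5 N or contact force between the fingers and tip_2 above 0.5 N or contact force between the fingers and tip_3 above 0.5 N or contact force between the fingers and tip_4 above 0.5 N).
It fails at once if a cup is tipped over (angle between any of cup_a, cup_b's own z axis and vertical above 0.7 rad).
It fails at once if the spare knob or the gasket is moved more than 30 mm (distance of any of knob, gasket from where it was at the start of the episode above 0.03 m).
Of tip_1, tip_2, tip_3, tip_4 only 3 to 4 are there at a start; the rules pass over those that are not, and their reading is None.
At some moment in a run one of tip_1, tip_2, tip_3, tip_4 may be knocked a few centimetres aside while the robot is not near it.
It also fails if it takes over 208 s, if anything falls off the work surface, if the arm or the gripper's body presses on something with over 40 N, if the wrist force passes 120 N, or if a joint passes its speed limit or range.

ROBOT

A 6-joint arm with a two-finger parallel gripper is mounted at the origin on a cart in front of the work surface, level with it; the furniture and walls round the work are solid. World frame = base frame: x ahead of the robot, y to its left, z up, the work surface at z = 0. Lengths are in mm, angles in degrees, forces in N, time in s.
With the tool pointing down it reaches from about 350 to 850 mm from the base axis. Payload 8.1 kg.
Tool frame: the origin (TCP) lies between the finger pads, 19 mm behind the fingertips; this is the grasp point; z points along the fingers, y is the line along which they close (so a half turn about z gives the same grasp; the last joint's range is limited). The gripper opens to 85 mm and grips with 20 to 120 N. Pads are 22 mm wide; open, the fingers measure 114 mm over their backs; the gripper's body (76 mm by 85 mm) begins 54 mm behind the grasp point. The pads swing forward as they close: fully open they stand 13 mm farther back than shut.
Start: joints at [-79.435, 7.471, 85.268, -0, 87.261, -4.893], TCP at [159.943, -578.294, 249.992] pointing down, gripper open.
Joint ranges: [-169.43, 169.43], [-51.17, 129.36], [1.28, 143.12], [-76.62, 256.62], [0, 156.53], [-152.29, 152.29]. Speed limits (degrees/s): [136.94, 136.94, 159.86, 180, 180, 180].

INTERFACE

Orientations are given as [roll, pitch, yaw] about the fixed x, y, z axes, in that order (R = Rz(yaw) Ry(pitch) Rx(roll)).
In Python, from bench import r gives the robot as it stands. The module is installed in compiled form; this text tells all that it offers.
- The arm moves only by the tool jog_arm, never from a script. Its argument "rows" is a list of rows, each a list of 2 entries, a list of its own where there are three numbers: the shift along the tool's x, y, z in mm, then the turn, a rotation vector about the tool's x, y, z in rad. A call has 1 to 10 rows; each row is the pose to reach, as a shift and turn from the pose commanded when the call began, along the tool's axes at that moment; what a row does not reach only later rows make up. A row lasts 1/10 s, in which the tool goes at most 50 mm and 8.59 degrees, less where a joint would pass 70% of its speed; a pose out of reach is approached as far as the arm can. A call with a gripper value outside its range is refused whole. "grip" is the finger opening in mm, from 0 to 85.4, set as the call begins (left out, the last holds). The fingers move at their own pace and stop on an object; "force" is the grip in N (left out, the last holds). Time passes only in rows, so rows that repeat a pose let the fingers close. It gives the time, the measured TCP pose, the force, the opening and the grip force at its end, in the units of the state.
- r.sense(): the state, without advancing time (a new reading comes with each control period).
- r.snapshot(name): name is "scene" or "top" or "wrist"; returns (picture, depth): 420x560x3 uint8, blue, green, red; 420x560 float32, mm along the optical axis (not along the pixel's ray), 0 where there is no reading.
- r.camera_params(name): a dict with "fx", "fy", "cx", "cy" (pixels), "pose" (4x4, takes a point from camera to world coordinates); the wrist camera has in their place "tool_from_camera" (4x4, takes a point from camera to tool coordinates, whose origin is the TCP and whose axes are the flange's). Camera axes: x right, y down, z forward; pixel columns grow to the right and rows downward; lengths in mm; the calibration is good to about 2 mm. A picture is of the moment at which its call begins: read the wrist's pose just before it. camera_params takes no time and is no camera call.
- r.hand_in(): hands the job in; it is judged then, once.
The state is a dict: "time": time; "joint_pos": joint angles; "qd": joint speeds; "joint_efforts": joint torques, N m; "tool_pos": TCP position; "tcp_rot": TCP orientation; "ft_force": force on the tool from outside, world axes, zero at the start; "wrist_torque": the same for the moment, N m; "finger_gap": finger opening in mm; "grip_force": force on a finger pad.
Only numpy, scipy, OpenCV 4.12 (cv2) and the standard library are available. Lean on these libraries where they do the work, as an engineer would, in place of code of your own. Each camera call takes 0.05 s, during which the arm holds its last target. There are 200 camera calls.

## Working session

There is one attempt and no reset: what is moved stays moved. The work goes in short steps, Python scripts to look and compute and a tool call to move; the robot and the scene stay as the last step left them, time stands still between calls to the robot, and variables do not carry over. Pictures are saved under pics/ and viewed, at most 17 in all, crops included, and the job is handed in when it is done.

Besides the shell and the picture viewer there is one more tool, called after "Call:" in YAML: its name, and indented under it one key for each argument. jog_arm: Moves the arm, as the interface text tells. Its arguments: {"type":"object","properties":{"rows":{"type":"array"},"grip":{"type":"number"},"force":{"type":"number"}},"required":["rows"]}

```bash
mkdir -p pics; ls; cat > h.py <<'E'
import numpy as np, cv2
from bench import r
from scipy.spatial.transform import Rotation as R
def shot(n,f=None):
    s=r.sense(); p,d=r.snapshot(n)
    if f: cv2.imwrite('pics/'+f,p)
    return s,p,d
def campose(n,s=None):
    c=r.camera_params(n)
    if 'pose' in c: return c,np.array(c['pose'])
    T=np.eye(4); T[:3,:3]=R.from_euler('xyz',s['tcp_rot'],degrees=True).as_matrix(); T[:3,3]=s['tool_pos']
    return c,T@np.array(c['tool_from_camera'])
def cloud(n,d,s=None):
    c,P=campose(n,s); v,u=np.mgrid[:d.shape[0],:d.shape[1]]
    X=np.stack([(u-c['cx'])/c['fx']*d,(v-c['cy'])/c['fy']*d,d],-1)
    return X@P[:3,:3].T+P[:3,3]
def ray(n,u,v,z,s=None):
    c,P=campose(n,s); k=P[:3,:3]@np.array([(u-c['cx'])/c['fx'],(v-c['cy'])/c['fy'],1])
    return P[:3,3]+k*(z-P[2,3])/k[2]
def pix(n,X,s=None):
    c,P=campose(n,s); q=P[:3,:3].T@(np.array(X)-P[:3,3]); return q[0]/q[2]*c['fx']+c['cx'],q[1]/q[2]*c['fy']+c['cy']
E
python3 - <<'E'
from h import *
s,p,d=shot('top','top1.png'); s2,p2,d2=shot('scene','scene1.png')
print(s)
for n in('top','scene','wrist'): print(n,r.camera_params(n))
np.save('top1.npy',d)
E
```

```text
pics
{'time': 0.0, 'joint_pos': array([-7.94343202e+01,  7.51318172e+00,  8.53297774e+01, -9.07862390e-04,
        8.72611674e+01, -4.89253137e+00]), 'qd': array([-0.05123383, -0.02112345,  0.01658372, -0.01551198,  0.15004455,
       -0.05678849]), 'joint_efforts': array([ 2.92750432e-03, -5.69394028e+01, -5.00546014e+01,  1.18887447e-04,
        1.45796745e-02, -3.49170523e-05]), 'tool_pos': array([ 159.84825584, -577.78194006,  248.95970474]), 'tcp_rot': array([-1.79896175e+02, -7.97720288e-03,  1.54582482e+01]), 'ft_force': array([ 0.08463294,  0.18494493, -0.28659659]), 'wrist_torque': array([ 0.01994476, -0.02447916,  0.01054584]), 'grip_force': 0.0, 'finger_gap': 85.56620918562834}
top {'fx': 434.2608781602188, 'fy': 434.2608781602188, 'cx': 284.8677433836125, 'cy': 214.28158107927808, 'pose': array([[-6.74663263e-02, -9.77737832e-01,  1.98688267e-01,
         3.25537451e+02],
       [-9.97715814e-01,  6.54392631e-02, -1.67588027e-02,
         5.60095357e+01],
       [ 3.38370163e-03, -1.99365081e-01, -9.79919443e-01,
         1.14217124e+03],
       [ 0.00000000e+00,  0.00000
[... 281 characters left out ...]
3166930e-01, -4.12401959e-01,
         5.03740806e+02],
       [-1.63585329e-02, -7.13666663e-01, -7.00294432e-01,
         8.69812781e+02],
       [ 0.00000000e+00,  0.00000000e+00,  0.00000000e+00,
         1.00000000e+00]])}
wrist {'fx': 300.81058367226285, 'fy': 300.81058367226285, 'cx': 284.03545715904096, 'cy': 210.19325694604743, 'tool_from_camera': array([[-4.82702687e-04, -9.55966990e-01, -2.93473816e-01,
         7.55352543e+01],
       [ 9.99999845e-01, -5.43122333e-04,  1.24387280e-04,
         4.16020936e-01],
       [-2.78302317e-04, -2.93473710e-01,  9.55967104e-01,
        -1.23473520e+02],
       [ 0.00000000e+00,  0.00000000e+00,  0.00000000e+00,
         1.00000000e+00]])}
```

View pics/top1.png

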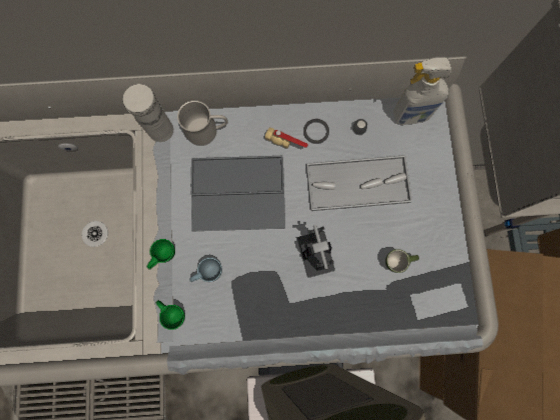

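View pics/scene1.png

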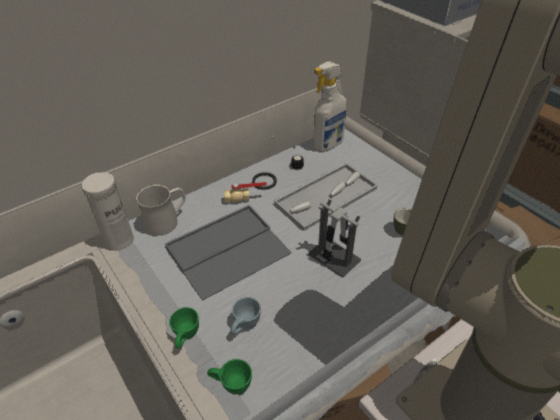

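Both views show the tray on the left (top px 238,193), the pan on the right (358,184) and three tips (323,185), (371,183), (397,178). The stand with the tongs is at (318,250). Candidates for the cups are the blue-grey cup (208,269), the olive cup (398,260), two green look-alikes (162,251), (172,316) and a big steel mug (195,120). I choose the first two.

```bash
python3 - <<'E'
from h import *
p=cv2.imread('pics/top1.png'); d=np.load('top1.npy'); X=cloud('top',d)
a=cv2.resize(p[140:300,290:430],None,fx=4,fy=4,interpolation=cv2.INTER_CUBIC); 
b=cv2.resize(p[145:300,150:290],None,fx=4,fy=4,interpolation=cv2.INTER_CUBIC)
cv2.imwrite('pics/crop1.png',cv2.resize(np.hstack([np.clip(a[:600]*1.6,0,255).astype(np.uint8),np.clip(b[:600]*1.6,0,255).astype(np.uint8)]),(800,430)))
print('table z',np.median(X[300:310,190:225,2]))
# pan tips : bright low sat in pan
hsv=cv2.cvtColor(p,cv2.COLOR_BGR2HSV)
for nm,(u0,u1,v0,v1),zl in [('stand/tongs',(285,340,215,285),(60,200)),('cupblue',(185,235,250,290),(25,80)),('cupolive',(375,425,240,280),(25,80)),('pantips',(308,408,160,208),(14,60))]:
    S=X[v0:v1,u0:u1]; m=((S[...,2]>zl[0])&(S[...,2]<zl[1])).astype(np.uint8)
    n,l,st,ce=cv2.connectedComponentsWithStats(m)
    for i in range(1,n):
        if st[i,4]<12: continue
        q=S[l==i]; (c,wh,an)=cv2.minAreaRect(q[:,:2].astype(np.float32))
        print(nm,'px',ce[i]+[u0,v0],'n',st[i,4],'mean',q.mean(0).round(),'rect',np.round(c),np.round(wh),round(an),'zmax',q[:,2].max().round())
E
```

```text
table z -0.4129228209011444
stand/tongs px [318.47782258 247.10080645] n 496 mean [446. -33. 141.] rect [445. -34.] [101.  59.] 23 zmax 159.0
cupblue px [204.21138211 270.56504065] n 246 mean [418. 249.  44.] rect [420. 246.] [81. 58.] 86 zmax 55.0
cupolive px [401.37588652 259.79432624] n 282 mean [ 411. -248.   46.] rect [ 415. -246.] [57. 81.] 31 zmax 56.0
pantips px [321.02325581 162.62790698] n 43 mean [690. -71.  16.] rect [690. -72.] [ 6. 74.] 2 zmax 21.0
pantips px [350.         160.30769231] n 13 mean [ 691. -150.   16.] rect [ 691. -150.] [22.  4.] 86 zmax 20.0
pantips px [308.7027027  180.51351351] n 37 mean [642. -33.  17.] rect [645. -33.] [75.  5.] 1 zmax 19.0
pantips px [396.24489796 177.95918367] n 147 mean [ 632. -268.   20.] rect [ 633. -269.] [20. 68.] 17 zmax 27.0
pantips px [371.5037037  183.26666667] n 135 mean [ 622. -200.   20.] rect [ 623. -198.] [20. 59.] 11 zmax 26.0
pantips px [324.23188406 184.9057971 ] n 138 mean [626. -74.  20.] rect [625. -72.] [56. 19.] 85 zmax 28.0
pantips px [310.6 200.1] n 20 mean [588. -34.  16.] rect [587. -34.] [31.  5.] 3 zmax 19.0
pantips px [394.53658537 201.97560976] n 41 mean [ 568. -257.   16.] rect [ 568. -257.] [ 6. 68.] 2 zmax 22.0
pantips px [372.19230769 203.80769231] n 26 mean [ 567. -197.   16.] rect [ 567. -196.] [ 6. 43.] 3 zmax 19.0
pantips px [355.60869565 205.17391304] n 23 mean [ 566. -153.   17.] rect [ 566. -153.] [ 4. 35.] 1 zmax 21.0
```

View pics/crop1.png

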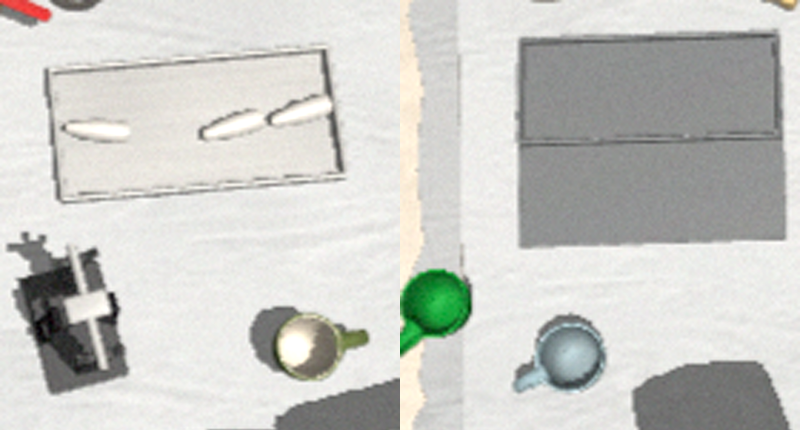

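```bash
python3 - <<'E'
from h import *
p=cv2.imread('pics/top1.png'); d=np.load('top1.npy'); X=cloud('top',d)
# tray
g=cv2.cvtColor(p,cv2.COLOR_BGR2GRAY); m=np.zeros_like(g); m[150:235,186:292]=(g[150:235,186:292]<118)
m=cv2.morphologyEx(m,cv2.MORPH_CLOSE,np.ones((5,5))); m=cv2.morphologyEx(m,cv2.MORPH_OPEN,np.ones((5,5)))
c=max(cv2.findContours(m,0,2)[0],key=cv2.contourArea); print('grays',g[200,230],g[240,250],'area',cv2.contourArea(c))
w=np.array([ray('top',u,v,6)[:2] for u,v in c[:,0]],np.float32); print('tray',cv2.minAreaRect(w)); print('box px',cv2.boxPoints(cv2.minAreaRect(c)).round().tolist())
# bar: bright pixels of high z
hs=X[215:285,285:340]; gg=g[215:285,285:340]
for lo in(140,146,150):
    k=(hs[...,2]>lo)&(gg>100); q=hs[k]; print(lo,k.sum(),q.mean(0).round(1),cv2.minAreaRect(q[:,:2].astype(np.float32)),np.round(cv2.fitLine(q[:,:2].astype(np.float32),cv2.DIST_HUBER,0,.01,.01).ravel(),3))
# stand base: z in 3..13
k=(hs[...,2]>3)&(hs[...,2]<14)&(gg<90); print('base',cv2.minAreaRect(hs[k][:,:2].astype(np.float32)))
# pan edge
k=(X[150:215,300:415,2]>11)&(X[150:215,300:415,2]<24); print('pan',cv2.minAreaRect(X[150:215,300:415][k][:,:2].astype(np.float32)))
E
```

```text
grays 92 149 area 6663.5
tray ((625.0563354492188, 160.65341186523438), (251.08790588378906, 204.5638427734375), 87.9792709350586)
box px [[191.0, 156.0], [284.0, 156.0], [284.0, 230.0], [191.0, 230.0]]
140 239 [440.4 -32.2 198.3] ((398.2769470214844, -13.839637756347656), (63.899295806884766, 191.30255126953125), 64.6317138671875) [ 9.88000e-01  1.53000e-01  4.46241e+02 -3.61600e+01]
146 239 [440.4 -32.2 198.3] ((398.2769470214844, -13.839637756347656), (63.899295806884766, 191.30255126953125), 64.6317138671875) [ 9.88000e-01  1.53000e-01  4.46241e+02 -3.61600e+01]
150 219 [439.5 -31.7 202.8] ((397.5632019042969, -13.501235961914062), (63.899295806884766, 189.72276306152344), 64.6317138671875) [ 9.89000e-01  1.49000e-01  4.46358e+02 -3.57870e+01]
base ((466.36468505859375, -35.84664535522461), (148.39212036132812, 82.88288879394531), 9.723938941955566)
pan ((629.2080688476562, -166.33804321289062), (132.65509033203125, 272.0594482421875), 1.1593033075332642)
```

Call:
jog_arm:
  rows:
    - [[0, 0, -50], [0, 0, 0]]
    - [[0, 0, -80], [0, 0, 0]]

```text
time: 0.3
tool_pos: [159.9, -577.9, 331.2]
tcp_rot: [-179.9, -0.0, 15.5]
ft_force: [-0.4, -0.5, 1.2]
finger_gap: 85.6
grip_force: 0.0
```

```bash
cat >> h.py <<'E'
def plan(calls,start=None):
    "calls: list of lists of (x,y,z,yaw); prints shifts/turn of each waypoint in tool axes at the call's start"
    if start is None:
        s=r.sense(); start=(*s['tool_pos'],s['tcp_rot'][2])
    c=np.array(start,float); print('start',c.round(1))
    for k in calls:
        y=np.radians(c[3]); A=np.array([[np.cos(y),np.sin(y),0],[np.sin(y),-np.cos(y),0],[0,0,-1]])
        for w in k:
            w=np.array(w,float); dy=(w[3]-c[3]+180)%360-180
            print(w.round(1),'->',(A@(w[:3]-c[:3])).round(1).tolist(),'turn z',round(-np.radians(dy),3),'rows',int(np.ceil(max(np.linalg.norm(w[:3]-c[:3])/50,abs(dy)/8.59))),'j6~',round(np.degrees(np.arctan2(w[1],w[0]))+90-w[3],0))
        c=w
E
python3 -c "
from h import *
plan([[(420,-36,300,10)]])"
```

```text
start [ 159.9 -577.9  331.2   15.5]
[420. -36. 300.  10.] -> [395.2, -453.0, 31.2] turn z 0.095 rows 13 j6~ 75.0
```

Call:
jog_arm:
  rows:
    - [[50, -50, 0], [0, 0, 0]]
    - [[300, -343, 15], [0, 0, 0.09]]
    - [[300, -343, 15], [0, 0, 0.09]]
    - [[300, -343, 15], [0, 0, 0.09]]
    - [[300, -343, 15], [0, 0, 0.09]]
    - [[395, -453, 30], [0, 0, 0.09]]
    - [[395, -453, 30], [0, 0, 0.09]]
    - [[395, -453, 30], [0, 0, 0.09]]
    - [[395, -453, 30], [0, 0, 0.09]]
    - [[395, -453, 30], [0, 0, 0.09]]

```text
time: 1.3
tool_pos: [376.6, -126.5, 306.3]
tcp_rot: [180.0, -0.0, 10.3]
ft_force: [1.1, -0.3, 0.1]
finger_gap: 85.3
grip_force: 0.0
```

```bash
python3 -c "
from h import *
plan([[(420,-36,300,10)]])"
```

```text
start [ 376.6 -126.5  306.3   10.3]
[420. -36. 300.  10.] -> [58.8, -81.3, 6.3] turn z 0.005 rows 3 j6~ 75.0
```

Call:
jog_arm:
  rows:
    - [[59, -81, 6], [0, 0, 0]]
    - [[59, -81, 6], [0, 0, 0]]
    - [[59, -81, 6], [0, 0, 0]]
    - [[59, -81, 6], [0, 0, 0]]
    - [[59, -81, 6], [0, 0, 0]]

```text
time: 1.8
tool_pos: [419.7, -38.8, 300.4]
tcp_rot: [180.0, 0.0, 10.3]
ft_force: [0.0, -0.5, -1.2]
finger_gap: 85.6
grip_force: 0.0
```

```bash
python3 - <<'E'
from h import *
s,p,d=shot('wrist','w1.png'); X=cloud('wrist',d,s); np.save('w1.npy',X); print(s['tool_pos'],s['tcp_rot'])
k=(X[...,2]>142)&(X[...,2]<165)&(d>0)
cv2.imwrite('pics/w1m.png',np.hstack([cv2.resize(p,(400,300)),cv2.resize(cv2.cvtColor((k*255).astype(np.uint8),cv2.COLOR_GRAY2BGR),(400,300))]))
q=X[k]; print(k.sum(),q.mean(0),cv2.minAreaRect(q[:,:2].astype(np.float32)))
E
```

```text
[419.67588591 -38.81493846 300.35123741] [1.79986591e+02 3.90832435e-02 1.02800697e+01]
2351 [450.26755125 -37.77397139 152.28947417] ((447.79345703125, -38.192893981933594), (103.44985961914062, 39.01304244995117), 10.376588821411133)
```

View pics/w1.png

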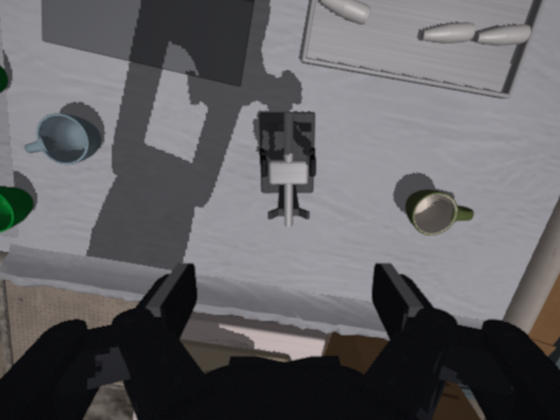

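The wrist view shows the tongs hanging at px (289,170), with the bar nearly upright in the image. The olive cup is at (436,212), the blue-grey cup at (62,140), and the tips are at (343,8), (447,33) and (505,35).

```bash
python3 - <<'E'
from h import *
X=np.load('w1.npy').reshape(-1,3); k=(X[:,2]>144)&(X[:,2]<165)&(abs(X[:,0]-448)<70)&(abs(X[:,1]+38)<40); q=X[k]
a=np.radians(10.4); e=np.array([np.cos(a),np.sin(a)]); n=np.array([-e[1],e[0]]); L=(q[:,:2]-[447.8,-38.2])
u=L@e; v=L@n
for lo in range(-60,60,10):
    t=(u>lo)&(u<lo+10)
    if t.sum()>3: print(lo,t.sum(),'v',v[t].min().round(1),np.median(v[t]).round(1),v[t].max().round(1),'z',np.median(q[t,2]).round(1))
plan([[(448,-38,250,10.4)],[(448,-38,106,10.4)],[(448,-38,106,10.4)],[(448,-38,220,10.4)]])
E
```

```text
-60 14 v -3.6 0.3 3.2 z 152.8
-50 194 v -19.5 -0.6 19.2 z 152.3
-40 249 v -19.4 -0.6 19.2 z 151.9
-30 83 v -3.4 0.3 3.1 z 152.9
-20 110 v -15.3 0.4 15.0 z 152.7
-10 412 v -18.1 -0.5 17.9 z 153.9
0 458 v -17.9 -0.1 17.7 z 154.0
10 149 v -16.8 0.4 16.7 z 152.5
20 107 v -3.2 0.4 4.0 z 152.9
30 265 v -19.5 0.4 19.5 z 151.8
40 271 v -19.4 0.4 19.5 z 152.4
50 29 v -4.0 0.4 3.9 z 152.8
start [419.7 -39.3 300.5  10.2]
[448.  -38.  250.   10.4] -> [28.1, 3.8, 50.5] turn z -0.003 rows 2 j6~ 75.0
[448.  -38.  106.   10.4] -> [0.0, 0.0, 144.0] turn z -0.0 rows 3 j6~ 75.0
[448.  -38.  106.   10.4] -> [0.0, 0.0, 0.0] turn z -0.0 rows 0 j6~ 75.0
[448.  -38.  220.   10.4] -> [0.0, 0.0, -114.0] turn z -0.0 rows 3 j6~ 75.0
```

Call:
jog_arm:
  rows:
    - [[28, 4, 50], [0, 0, 0]]
    - [[28, 4, 50], [0, 0, 0]]
    - [[28, 4, 50], [0, 0, 0]]
    - [[28, 4, 90], [0, 0, 0]]
    - [[28, 4, 130], [0, 0, 0]]
    - [[28, 4, 165], [0, 0, 0]]
    - [[28, 4, 185], [0, 0, 0]]
    - [[28, 4, 193], [0, 0, 0]]
    - [[28, 4, 193], [0, 0, 0]]

```text
time: 2.75
tool_pos: [448.1, -37.8, 108.0]
tcp_rot: [-180.0, 0.0, 10.2]
ft_force: [-0.2, -0.1, -0.2]
finger_gap: 85.1
grip_force: 0.0
```

Call:
jog_arm:
  rows:
    - [[0, 0, 0], [0, 0, 0]]
    - [[0, 0, 0], [0, 0, 0]]
    - [[0, 0, 0], [0, 0, 0]]
    - [[0, 0, 0], [0, 0, 0]]
    - [[0, 0, 0], [0, 0, 0]]
    - [[0, 0, 0], [0, 0, 0]]
  grip: 51
  force: 25

```text
time: 3.35
tool_pos: [449.7, -37.3, 109.6]
tcp_rot: [179.9, -0.2, 10.3]
ft_force: [-0.4, 1.6, 7.7]
finger_gap: 51.4
grip_force: 5.1
```

Call:
jog_arm:
  rows:
    - [[0, 0, -10], [0, 0, 0]]
    - [[0, 0, -30], [0, 0, 0]]
    - [[0, 0, -70], [0, 0, 0]]
    - [[0, 0, -100], [0, 0, 0]]
    - [[0, 0, -100], [0, 0, 0]]
    - [[0, 0, -100], [0, 0, 0]]

```text
time: 3.95
tool_pos: [448.8, -37.2, 208.8]
tcp_rot: [179.9, -0.1, 10.3]
ft_force: [-0.3, 0.3, -1.9]
finger_gap: 51.1
grip_force: 7.2
```

```bash
cat >> h.py <<'E'
def tips(box,zlo,zhi,n='top',s=None,d=None):
    if d is None: s,p,d=shot(n)
    X=cloud(n,d,s); u0,u1,v0,v1=box; S=X[v0:v1,u0:u1]; m=((S[...,2]>zlo)&(S[...,2]<zhi)).astype(np.uint8)
    k,l,st,ce=cv2.connectedComponentsWithStats(m)
    for i in range(1,k):
        if st[i,4]<60: continue
        q=S[l==i]; c,wh,an=cv2.minAreaRect(q[:,:2].astype(np.float32))
        if wh[0]>wh[1]: an-=90; wh=wh[::-1]
        print('px',(ce[i]+[u0,v0]).round(),'n',st[i,4],'rect',np.round(c,1),np.round(wh),'shortaxis deg',round(an,1),'yaw',round(an+90,1),'z95',np.percentile(q[:,2],95).round(1))
E
python3 - <<'E'
from h import *
print(r.sense()['tool_pos'],r.sense()['ft_force'],r.sense()['finger_gap'])
s,p,d=shot('top','top2.png'); tips((308,408,160,208),15,40,s=s,d=d)
s,p,d=shot('scene','scene2.png')
cv2.imwrite('pics/sc2.png',cv2.resize(p[100:330,150:450],None,fx=2.5,fy=2.5))
E
```

```text
[448.8026139  -37.21905219 208.77360811] [-0.26152688  0.3205796  -1.89867402] 51.05770003365624
px [399. 177.] n 88 rect [ 634.9 -277. ] [19. 46.] shortaxis deg 11.1 yaw 101.1 z95 24.7
```

View pics/sc2.png

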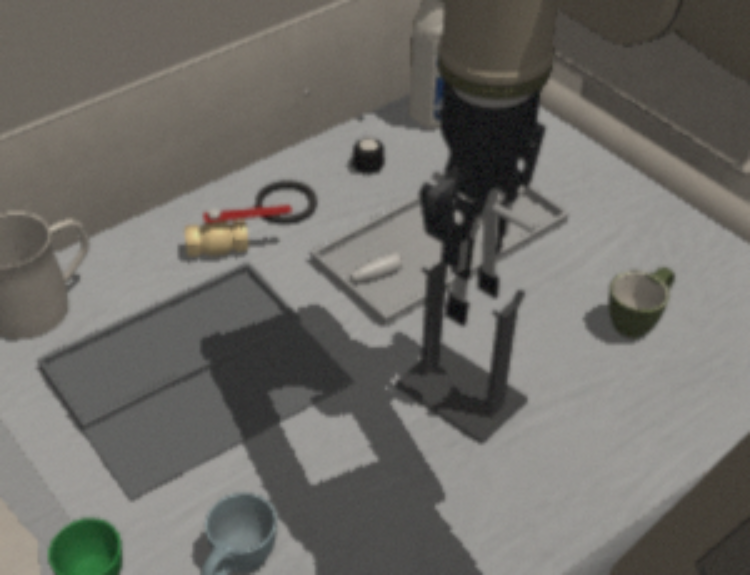

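The tongs hang straight in the fingers with the jaws open. In the crop the jaw ends are at (457,318) and (488,288), and tip A is at (375,268).

```bash
python3 - <<'E'
from h import *
for z in (115,120,125,130,135): print(z,np.round(pix('scene',[448.8,-37.2,z]),1),'seen ~(339,223)')
d=np.load('top1.npy'); X=cloud('top',d)
S=X[95:150,120:240].reshape(-1,3); S=S[S[:,2]>30]; S=S[S[:,0]<850]; print('mug etc',S.min(0),S.max(0))
S=X[95:150,175:240].reshape(-1,3); S=S[(S[:,2]>30)&(S[:,2]<200)]; print('mug',S.min(0),S.max(0))
plan([[(520,-60,200,50),(624,-73,170,85)],[(624,-73,91,85)]])
E
```

```text
115 [337.1 224.4] seen ~(339,223)
120 [337.2 222.8] seen ~(339,223)
125 [337.4 221.3] seen ~(339,223)
130 [337.6 219.7] seen ~(339,223)
135 [337.7 218.1] seen ~(339,223)
mug etc [325.53745132  56.0095357   30.01338945] [ 849.98541864  402.73470026 1142.17123665]
mug [762.53332298 137.93042796  30.01338945] [877.64217941 317.71757536 106.22621853]
start [447.5 -37.  206.5  10.3]
[520. -60. 200.  50.] -> [67.2, 35.6, 6.5] turn z -0.693 rows 5 j6~ 33.0
[624. -73. 170.  85.] -> [167.2, 67.0, 36.5] turn z -1.304 rows 9 j6~ -2.0
[624. -73.  91.  85.] -> [0.0, 0.0, 79.0] turn z -0.0 rows 2 j6~ -2.0
```

Call:
jog_arm:
  rows:
    - [[67, 36, 7], [0, 0, -0.69]]
    - [[67, 36, 7], [0, 0, -0.69]]
    - [[67, 36, 7], [0, 0, -0.69]]
    - [[167, 67, 20], [0, 0, -1.3]]
    - [[167, 67, 20], [0, 0, -1.3]]
    - [[167, 67, 37], [0, 0, -1.3]]
    - [[167, 67, 37], [0, 0, -1.3]]
    - [[167, 67, 37], [0, 0, -1.3]]
    - [[167, 67, 37], [0, 0, -1.3]]
    - [[167, 67, 37], [0, 0, -1.3]]

```text
time: 5.05
tool_pos: [623.4, -72.9, 168.2]
tcp_rot: [-179.8, -0.0, 84.9]
ft_force: [-0.4, -0.7, -1.8]
finger_gap: 51.2
grip_force: 7.4
```

```bash
python3 - <<'E'
from h import *
s,p,d=shot('wrist','w2.png')
tips((0,560,0,420),14,26,'wrist',s,d)
plan([[(624,-73,91,85)]])
E
```

```text
px [326.  53.] n 1489 rect [670.4  60.9] [ 58. 105.] shortaxis deg 87.7 yaw 177.7 z95 16.7
px [434.  51.] n 611 rect [756.8  43.7] [20. 71.] shortaxis deg -11.3 yaw 78.7 z95 25.5
px [293. 192.] n 1942 rect [630.7 -90.3] [115. 131.] shortaxis deg -89.0 yaw 1.0 z95 17.3
px [135. 168.] n 167 rect [491.6 -30.1] [ 2. 22.] shortaxis deg 9.2 yaw 99.2 z95 25.4
px [543. 274.] n 1962 rect [ 877.1 -177.2] [  4. 234.] shortaxis deg -0.0 yaw 90.0 z95 25.4
px [299. 200.] n 260 rect [638.1 -74.4] [ 5. 58.] shortaxis deg -4.3 yaw 85.7 z95 22.1
px [447. 286.] n 326 rect [ 782.7 -179. ] [15. 36.] shortaxis deg -50.0 yaw 40.0 z95 25.4
px [250. 348.] n 74 rect [ 570.7 -240.1] [ 5. 22.] shortaxis deg 0.9 yaw 90.9 z95 17.1
px [304. 350.] n 198 rect [ 632.4 -247.4] [18. 21.] shortaxis deg 3.5 yaw 93.5 z95 21.0
start [623.5 -73.  168.6  84.7]
[624. -73.  91.  85.] -> [0.0, 0.5, 77.6] turn z -0.006 rows 2 j6~ -2.0
```

View pics/w2.png

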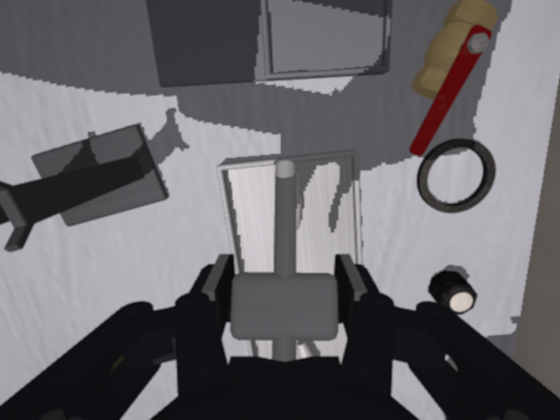

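The wrist view is mostly hidden by the tongs' bar at (285,250). The pan floor and knob (455,290) and gasket (455,175) are clear. A tip edge shows a few mm to the far side, so I aim 2 mm farther.

Call:
jog_arm:
  rows:
    - [[0, 3, 30], [0, 0, 0]]
    - [[0, 3, 55], [0, 0, 0]]
    - [[0, 3, 68], [0, 0, 0]]
    - [[0, 3, 77], [0, 0, 0]]
    - [[0, 3, 77], [0, 0, 0]]
    - [[0, 3, 77], [0, 0, 0]]

```text
time: 5.7
tool_pos: [628.1, -73.6, 94.5]
tcp_rot: [179.9, 0.0, 84.8]
ft_force: [-0.3, -0.6, -0.6]
finger_gap: 50.9
grip_force: 7.4
```

Call:
jog_arm:
  rows:
    - [[0, 0, 0], [0, 0, 0]]
    - [[0, 0, 0], [0, 0, 0]]
    - [[0, 0, 0], [0, 0, 0]]
    - [[0, 0, 0], [0, 0, 0]]
    - [[0, 0, 0], [0, 0, 0]]
    - [[0, 0, 0], [0, 0, 0]]
  grip: 41
  force: 28

```text
time: 6.3
tool_pos: [627.5, -73.5, 93.6]
tcp_rot: [-180.0, 0.0, 84.8]
ft_force: [-0.8, -0.4, -1.1]
finger_gap: 41.3
grip_force: 20.2
```

Call:
jog_arm:
  rows:
    - [[0, 0, 0], [0, 0, 0]]
    - [[0, 0, 0], [0, 0, 0]]
    - [[0, 0, 0], [0, 0, 0]]
    - [[0, 0, -40], [0, 0, 0]]
    - [[0, 0, -90], [0, 0, 0]]
    - [[100, 0, -100], [0, 0, 0]]
    - [[150, 0, -100], [0, 0, 0]]
    - [[170, 0, -100], [0, 0, 0]]
    - [[170, 0, -100], [0, 0, 0]]
    - [[170, 0, -100], [0, 0, 0]]
  grip: 51

```text
time: 7.3
tool_pos: [642.9, 99.5, 193.7]
tcp_rot: [180.0, -0.1, 85.0]
ft_force: [0.0, -0.4, -0.9]
finger_gap: 50.9
grip_force: 7.5
```

```bash
python3 - <<'E'
from h import *
s,p,d=shot('top'); tips((305,412,155,212),18,40,s=s,d=d)
s2,p2,d2=shot('wrist'); print(s2['tool_pos'])
a=np.clip(cv2.resize(p[130:290,150:430],(800,457),interpolation=cv2.INTER_CUBIC)*1.5,0,255).astype(np.uint8)
cv2.imwrite('pics/c3.png',a)
E
```

```text
px [397. 178.] n 106 rect [ 633.4 -268.1] [18. 51.] shortaxis deg 12.5 yaw 102.5 z95 24.3
px [373. 183.] n 101 rect [ 623.6 -202.2] [19. 50.] shortaxis deg 11.2 yaw 101.2 z95 24.4
px [325. 185.] n 103 rect [625.2 -71.5] [19. 56.] shortaxis deg -5.3 yaw 84.7 z95 25.6
[642.82477297  97.42679624 193.48555239]
```

View pics/c3.png

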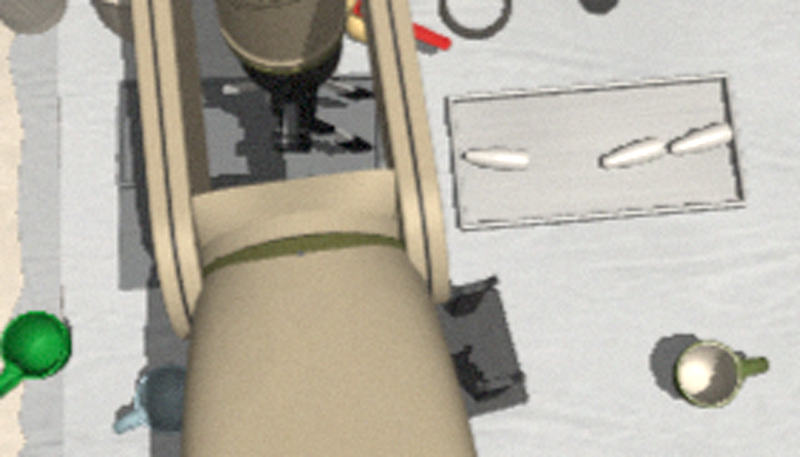

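Tip A is unmoved at crop (496,158), so the jaws missed it. I'll measure where the jaws really are.

```bash
python3 - <<'E'
from h import *
for n in('scene','top'):
    s,p,d=shot(n,n+'4.png'); X=cloud(n,d); t=s['tool_pos']; print(t)
    k=(d>0)&(abs(X[...,0]-t[0])<60)&(abs(X[...,1]-t[1])<80)&(X[...,2]>45)&(X[...,2]<t[2]+60)
    for z in range(45,260,10):
        q=X[k&(X[...,2]>z)&(X[...,2]<=z+10)]
        if len(q)>3: print(n,z,len(q),'x',q[:,0].min().round(),q[:,0].max().round(),'y',q[:,1].min().round(),q[:,1].max().round(),np.median(q,0).round())
    if n=='scene':
        vv,uu=np.where(k); cr=p[max(vv.min()-10,0):vv.max()+10,max(0,uu.min()-10):uu.max()+10]; print(uu.min(),vv.min()); cv2.imwrite('pics/c4.png',np.clip(cv2.resize(cr,None,fx=3,fy=3)*1.5,0,255).astype(np.uint8))
E
```

```text
[642.86000117  95.99601238 193.39438685]
scene 115 8 x 612.0 616.0 y 48.0 61.0 [614.  56. 123.]
scene 125 39 x 611.0 662.0 y 38.0 69.0 [616.  55. 130.]
scene 135 38 x 611.0 662.0 y 43.0 73.0 [616.  58. 139.]
scene 145 31 x 615.0 661.0 y 48.0 74.0 [618.  62. 149.]
scene 155 22 x 617.0 623.0 y 65.0 79.0 [620.  71. 160.]
scene 165 15 x 616.0 619.0 y 68.0 87.0 [617.  80. 172.]
scene 175 34 x 608.0 672.0 y 73.0 109.0 [617.  93. 180.]
scene 185 49 x 600.0 676.0 y 74.0 111.0 [611. 103. 190.]
scene 195 44 x 602.0 651.0 y 84.0 155.0 [609. 106. 201.]
scene 205 55 x 603.0 651.0 y 95.0 157.0 [630. 110. 210.]
scene 215 63 x 590.0 692.0 y 93.0 141.0 [643. 120. 221.]
scene 225 167 x 584.0 702.0 y 89.0 123.0 [635. 111. 230.]
scene 235 88 x 584.0 700.0 y 90.0 116.0 [613. 107. 239.]
scene 245 71 x 583.0 702.0 y 67.0 117.0 [621. 109. 249.]
215 146
[642.86996231  95.14597303 193.31756754]
top 115 6 x 612.0 659.0 y 47.0 60.0 [613.  56. 119.]
top 125 27 x 611.0 662.0 y 37.0 67.0 [615.  49. 129.]
top 135 41 x 612.0 661.0 y 42.0 71.0 [617.  55. 138.]
top 145 28 x 613.0 661.0 y 49.0 75.0 [637.  57. 150.]
top 155 23 x 616.0 659.0 y 58.0 82.0 [656.  66. 158.]
top 165 15 x 615.0 658.0 y 65.0 84.0 [656.  70. 168.]
top 175 25 x 614.0 660.0 y 67.0 88.0 [617.  76. 178.]
top 185 17 x 610.0 624.0 y 76.0 90.0 [616.  83. 190.]
top 195 9 x 616.0 649.0 y 85.0 156.0 [620.  87. 201.]
top 205 26 x 641.0 650.0 y 130.0 153.0 [645. 145. 212.]
top 215 19 x 588.0 649.0 y 87.0 141.0 [642. 129. 220.]
top 225 32 x 584.0 634.0 y 86.0 120.0 [605.  95. 228.]
top 235 21 x 606.0 611.0 y 83.0 114.0 [609.  90. 241.]
top 245 19 x 609.0 636.0 y 66.0 115.0 [612.  89. 247.]
```

View pics/c4.png

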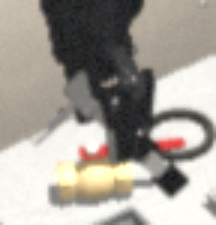

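The tongs have tilted about 35° in the fingers: the jaws are 45 mm to -y of the tool, and the fast travel swung them. I'll shut the jaws firmly, then push them upright against a post of the fixed stand.

```bash
python3 - <<'E'
from h import *
a=np.radians(10.4); S=lambda x,z:(448+x*np.cos(a),-38+x*np.sin(a),z,10.4)
plan([[S(125,185)],[S(100,182),S(55,182)]])
E
```

```text
start [642.9  94.6 193.3  84.7]
[570.9 -15.4 185.   10.4] -> [-116.2, -61.6, 8.3] turn z 1.297 rows 9 j6~ 78.0
[546.4 -19.9 182.   10.4] -> [-25.0, 0.0, 3.0] turn z -0.0 rows 1 j6~ 78.0
[502.1 -28.1 182.   10.4] -> [-70.0, 0.0, 3.0] turn z -0.0 rows 2 j6~ 76.0
```

Call:
jog_arm:
  rows:
    - [[0, 0, 0], [0, 0, 0]]
    - [[0, 0, 0], [0, 0, 0]]
    - [[0, 0, 0], [0, 0, 0]]
    - [[0, 0, 0], [0, 0, 0]]
  grip: 41
  force: 30

```text
time: 7.9
tool_pos: [643.0, 95.4, 193.6]
tcp_rot: [180.0, 0.0, 84.7]
ft_force: [0.1, 1.4, -1.3]
finger_gap: 41.3
grip_force: 20.3
```

Call:
jog_arm:
  rows:
    - [[-4, -2, 0], [0, 0, 0.05]]
    - [[-12, -6, 1], [0, 0, 0.15]]
    - [[-25, -13, 2], [0, 0, 0.28]]
    - [[-40, -21, 3], [0, 0, 0.42]]
    - [[-56, -30, 4], [0, 0, 0.56]]
    - [[-72, -38, 5], [0, 0, 0.7]]
    - [[-88, -47, 6], [0, 0, 0.84]]
    - [[-102, -54, 7], [0, 0, 0.98]]
    - [[-111, -59, 8], [0, 0, 1.12]]
    - [[-116, -62, 8], [0, 0, 1.25]]

```text
time: 8.9
tool_pos: [570.2, -14.9, 185.5]
tcp_rot: [180.0, 0.0, 12.8]
ft_force: [-0.1, 0.2, -0.7]
finger_gap: 41.0
grip_force: 20.3
```

Call:
jog_arm:
  rows:
    - [[0, 0, 0], [0, 0, 0.05]]
    - [[0, 0, 0], [0, 0, 0.05]]
    - [[0, 0, 0], [0, 0, 0.05]]

```text
time: 9.2
tool_pos: [570.8, -14.1, 185.7]
tcp_rot: [180.0, -0.0, 10.4]
ft_force: [-0.0, 0.3, -1.3]
finger_gap: 40.9
grip_force: 20.3
```

```bash
cat >> h.py <<'E'
def tilt(n='scene'):
    s,p,d=shot(n); X=cloud(n,d); t=s['tool_pos']; y=np.radians(s['tcp_rot'][2])
    L=(X-t); u=L[...,0]*np.cos(y)+L[...,1]*np.sin(y); v=L[...,0]*np.sin(y)-L[...,1]*np.cos(y); w=L[...,2]
    k=(d>0)&(abs(u)<75)&(abs(v)<32)&(w<-20)&(w>-95)&(X[...,2]>30)
    for z in range(-95,-20,10):
        q=k&(w>z)&(w<=z+10)
        if q.sum()>3: print(n,z,q.sum(),'u',np.percentile(u[q],[5,50,95]).round(),'v',np.percentile(v[q],[5,50,95]).round())
E
python3 - <<'E'
from h import *
tilt(); tilt('top')
a=np.radians(10.4); S=lambda x,z:(448+x*np.cos(a),-38+x*np.sin(a),z,10.4)
plan([[S(125,185),S(100,182),S(55,182)]])
E
```

```text
scene -75 16 u [-55. -43. -37.] v [-7. -5.  1.]
scene -65 44 u [-56. -49. -33.] v [-8. -6.  3.]
scene -55 48 u [-49. -41. -30.] v [-9. -5.  4.]
scene -45 47 u [-43. -33. -23.] v [-10.  -5.   6.]
scene -35 40 u [-33. -26. -15.] v [-11.   2.   7.]
scene -25 27 u [-28. -21. -11.] v [-16.   4.   9.]
top -75 7 u [-58. -48. -44.] v [-8. -4. -1.]
top -65 17 u [-58. -54. -38.] v [-8. -1.  1.]
top -55 26 u [-51. -45. -32.] v [-8.  0.  4.]
top -45 17 u [-46. -37. -28.] v [-9.  2.  5.]
top -35 17 u [-34. -31. -21.] v [-10.   3.   6.]
top -25 9 u [-29. -26. -17.] v [-12.   3.   5.]
start [570.8 -13.9 185.6  10.4]
[570.9 -15.4 185.   10.4] -> [-0.1, 1.5, 0.6] turn z -0.0 rows 1 j6~ 78.0
[546.4 -19.9 182.   10.4] -> [-25.1, 1.5, 3.6] turn z -0.0 rows 1 j6~ 78.0
[502.1 -28.1 182.   10.4] -> [-70.1, 1.5, 3.6] turn z -0.0 rows 2 j6~ 76.0
```

Call:
jog_arm:
  rows:
    - [[-5, 1, 3], [0, 0, 0]]
    - [[-14, 1, 3], [0, 0, 0]]
    - [[-22, 1, 3], [0, 0, 0]]
    - [[-28, 1, 3], [0, 0, 0]]
    - [[-34, 1, 3], [0, 0, 0]]
    - [[-40, 1, 3], [0, 0, 0]]
    - [[-46, 1, 3], [0, 0, 0]]
    - [[-52, 1, 3], [0, 0, 0]]
    - [[-58, 1, 3], [0, 0, 0]]
    - [[-58, 1, 3], [0, 0, 0]]

```text
time: 10.3
tool_pos: [512.8, -25.6, 182.2]
tcp_rot: [-180.0, 0.1, 10.3]
ft_force: [0.8, 0.3, -0.9]
finger_gap: 41.3
grip_force: 20.1
```

```bash
python3 - <<'E'
from h import *
tilt()
E
```

```text
scene -95 22 u [-31. -30. -25.] v [-14.  -6.   9.]
scene -85 41 u [-31. -28.  -2.] v [-12.  -6.   7.]
scene -75 44 u [-31. -25.  -2.] v [-12.  -7.   5.]
scene -65 47 u [-30. -23.  -0.] v [-12.  -8.   5.]
scene -55 50 u [-31. -18.  -2.] v [-12.  -7.   7.]
scene -45 70 u [-31. -25.  -2.] v [-12.  -1.   8.]
scene -35 57 u [-30. -23.   1.] v [-19.   5.  15.]
scene -25 24 u [-13.  -9.  -0.] v [-17.   4.  12.]
```

Call:
jog_arm:
  rows:
    - [[-4, 0, 0], [0, 0, 0]]
    - [[-8, 0, 0], [0, 0, 0]]
    - [[-11, 0, 0], [0, 0, 0]]
    - [[-12, 0, 0], [0, 0, 0]]
    - [[-12, 0, 0], [0, 0, 0]]
    - [[-8, 0, 0], [0, 0, 0]]
    - [[0, 0, 0], [0, 0, 0]]
    - [[10, 0, 0], [0, 0, 0]]
    - [[15, 0, 0], [0, 0, 0]]
    - [[15, 0, 0], [0, 0, 0]]

```text
time: 11.35
tool_pos: [529.3, -22.5, 182.3]
tcp_rot: [-180.0, 0.0, 10.3]
ft_force: [-1.7, -0.4, -1.4]
finger_gap: 41.0
grip_force: 20.1
```

```bash
python3 - <<'E'
from h import *
tilt()
plan([[(570,-10,183,40)],[(620,-30,180,85)],[(625,-72,175,85)]])
E
```

```text
scene -95 24 u [-48. -47. -41.] v [-13.  -6.   7.]
scene -85 52 u [-47. -15.   3.] v [-12.  -6.   8.]
scene -75 51 u [-48. -15.   3.] v [-13.  -6.   4.]
scene -65 63 u [-47. -12.   5.] v [-12.  -7.   4.]
scene -55 60 u [-48. -10.   1.] v [-12.  -7.   6.]
scene -45 67 u [-47. -42.   3.] v [-12.  -2.   8.]
scene -35 54 u [-48. -39.   1.] v [-19.   5.  16.]
scene -25 18 u [-15.  -7.   4.] v [-17.   6.  10.]
start [528.8 -22.6 182.3  10.3]
[570. -10. 183.  40.] -> [42.8, -5.0, -0.7] turn z -0.518 rows 4 j6~ 49.0
[620. -30. 180.  85.] -> [25.4, 47.5, 3.0] turn z -0.785 rows 6 j6~ 2.0
[625. -72. 175.  85.] -> [-41.4, 8.6, 5.0] turn z -0.0 rows 1 j6~ -2.0
```

Call:
jog_arm:
  rows:
    - [[5, 2, 0], [0, 0, -0.05]]
    - [[15, 6, 1], [0, 0, -0.17]]
    - [[27, 14, 2], [0, 0, -0.32]]
    - [[39, 23, 3], [0, 0, -0.47]]
    - [[50, 33, 4], [0, 0, -0.62]]
    - [[60, 42, 4], [0, 0, -0.77]]
    - [[70, 51, 5], [0, 0, -0.92]]
    - [[78, 59, 6], [0, 0, -1.07]]
    - [[84, 64, 7], [0, 0, -1.19]]
    - [[86, 66, 7], [0, 0, -1.28]]

```text
time: 12.4
tool_pos: [625.1, -72.8, 175.0]
tcp_rot: [-180.0, 0.0, 83.9]
ft_force: [-1.3, -0.3, -0.9]
finger_gap: 41.1
grip_force: 20.1
```

Call:
jog_arm:
  rows:
    - [[0, 0, 0], [0, 0, -0.02]]
    - [[0, 0, 0], [0, 0, -0.02]]
    - [[0, 0, 0], [0, 0, -0.02]]

```text
time: 12.7
tool_pos: [624.7, -72.2, 175.5]
tcp_rot: [-180.0, -0.0, 84.7]
ft_force: [0.2, 0.1, -1.1]
finger_gap: 41.5
grip_force: 20.1
```

```bash
python3 - <<'E'
from h import *
tilt(); tilt('top')
plan([[(626,-72,91,85)]])
E
```

```text
scene -95 5 u [-12.  -4.   5.] v [-2. -2.  5.]
scene -85 24 u [-14.  -1.   6.] v [-8. -5.  0.]
scene -75 29 u [-12.   3.   9.] v [-9. -5.  3.]
scene -65 30 u [-12.   2.   8.] v [-9. -6.  3.]
scene -55 24 u [-5.  2.  6.] v [-8. -5.  7.]
scene -45 22 u [-6.  3.  6.] v [-10.  -7.   8.]
scene -35 17 u [1. 6. 9.] v [-15.   5.  11.]
scene -25 11 u [ 1.  8. 10.] v [-15.   5.  10.]
start [624.8 -72.1 175.6  84.7]
[626. -72.  91.  85.] -> [0.2, 1.2, 84.6] turn z -0.005 rows 2 j6~ -2.0
```

Call:
jog_arm:
  rows:
    - [[0, 0, 0], [0, 0, 0]]
    - [[0, 0, 0], [0, 0, 0]]
    - [[2, 1, 8], [0, 0, 0]]
    - [[2, 1, 22], [0, 0, 0]]
    - [[2, 1, 40], [0, 0, 0]]
    - [[2, 1, 58], [0, 0, 0]]
    - [[2, 1, 72], [0, 0, 0]]
    - [[2, 1, 80], [0, 0, 0]]
    - [[2, 1, 83], [0, 0, 0]]
    - [[2, 1, 83], [0, 0, 0]]
  grip: 51

```text
time: 13.8
tool_pos: [626.1, -70.4, 92.2]
tcp_rot: [-180.0, -0.0, 84.8]
ft_force: [0.7, 0.4, -1.5]
finger_gap: 51.4
grip_force: 7.8
```

Call:
jog_arm:
  rows:
    - [[0, 0, 0], [0, 0, 0]]
    - [[0, 0, 0], [0, 0, 0]]
    - [[0, 0, 0], [0, 0, 0]]
    - [[0, 0, 0], [0, 0, 0]]
    - [[0, 0, 0], [0, 0, 0]]
    - [[0, 0, 0], [0, 0, 0]]
  grip: 41
  force: 30

```text
time: 14.4
tool_pos: [626.4, -70.5, 93.0]
tcp_rot: [180.0, 0.0, 84.8]
ft_force: [-0.1, 0.3, 0.9]
finger_gap: 45.8
grip_force: 31.1
```

```bash
python3 - <<'E'
from h import *
plan([[(626.5,-70.5,160,84.8)],[(672,80,160,88),(675,226,160,88)],[(675,226,97,88)]],(626.4,-70.5,92.7,84.8))
E
```

```text
start [626.4 -70.5  92.7  84.8]
[626.5 -70.5 160.   84.8] -> [0.0, 0.1, -67.3] turn z -0.0 rows 2 j6~ -1.0
[672.  80. 160.  88.] -> [154.0, 31.7, 0.0] turn z -0.056 rows 4 j6~ 9.0
[675. 226. 160.  88.] -> [299.7, 21.4, 0.0] turn z -0.056 rows 7 j6~ 21.0
[675. 226.  97.  88.] -> [0.0, 0.0, 63.0] turn z -0.0 rows 2 j6~ 21.0
```

Call:
jog_arm:
  rows:
    - [[0, 0, -5], [0, 0, 0]]
    - [[0, 0, -15], [0, 0, 0]]
    - [[0, 0, -30], [0, 0, 0]]
    - [[0, 0, -48], [0, 0, 0]]
    - [[0, 0, -60], [0, 0, 0]]
    - [[0, 0, -66], [0, 0, 0]]
    - [[0, 0, -67], [0, 0, 0]]
    - [[0, 0, -67], [0, 0, 0]]

```text
time: 15.2
tool_pos: [626.0, -70.4, 159.3]
tcp_rot: [-180.0, -0.0, 84.8]
ft_force: [-0.2, -0.9, -1.9]
finger_gap: 45.7
grip_force: 31.1
```

Call:
jog_arm:
  rows:
    - [[6, 1, 0], [0, 0, 0]]
    - [[20, 4, 0], [0, 0, 0]]
    - [[42, 9, 0], [0, 0, 0]]
    - [[72, 14, 0], [0, 0, -0.02]]
    - [[108, 20, 0], [0, 0, -0.03]]
    - [[146, 28, 0], [0, 0, -0.05]]
    - [[184, 30, 0], [0, 0, -0.056]]
    - [[220, 27, 0], [0, 0, -0.056]]
    - [[250, 24, 0], [0, 0, -0.056]]
    - [[274, 22, 0], [0, 0, -0.056]]

```text
time: 16.2
tool_pos: [672.1, 204.1, 158.6]
tcp_rot: [-179.9, -0.0, 88.1]
ft_force: [-0.5, 0.0, -2.3]
finger_gap: 45.5
grip_force: 31.1
```

Call:
jog_arm:
  rows:
    - [[14, 0, 0], [0, 0, 0]]
    - [[22, -1, 0], [0, 0, 0]]
    - [[26, -1, 5], [0, 0, 0]]
    - [[26, -1, 15], [0, 0, 0]]
    - [[26, -1, 30], [0, 0, 0]]
    - [[26, -1, 45], [0, 0, 0]]
    - [[26, -1, 56], [0, 0, 0]]
    - [[26, -1, 61], [0, 0, 0]]
    - [[26, -1, 62], [0, 0, 0]]
    - [[26, -1, 62], [0, 0, 0]]

```text
time: 17.2
tool_pos: [673.1, 226.4, 97.8]
tcp_rot: [180.0, -0.0, 88.0]
ft_force: [0.5, 0.5, -1.1]
finger_gap: 45.8
grip_force: 31.1
```

```bash
python3 - <<'E'
from h import *
s=r.sense(); print(s['tool_pos'],s['tcp_rot'],s['finger_gap'],s['grip_force'],s['ft_force'])
s,p,d=shot('scene'); X=cloud('scene',d); t=s['tool_pos']
k=(d>0)&(abs(X[...,0]-t[0])<45)&(abs(X[...,1]-t[1])<45)&(X[...,2]<60)&(X[...,2]>8)
vv,uu=np.where(k); cv2.imwrite('pics/c5.png',np.clip(cv2.resize(p[vv.min()-25:vv.max()+25,uu.min()-25:uu.max()+25],None,fx=5,fy=5)*2.,0,255).astype(np.uint8)); print(p[vv.min()-25:vv.max()+25,uu.min()-25:uu.max()+25].shape)
E
```

```text
[673.10421201 226.4231663   97.75757766] [ 1.79981328e+02 -6.58909638e-03  8.79826291e+01] 45.81025958622146 31.111248079687357 [ 0.46084841  0.47794227 -1.14658821]
(85, 92, 3)
```

View pics/c5.png

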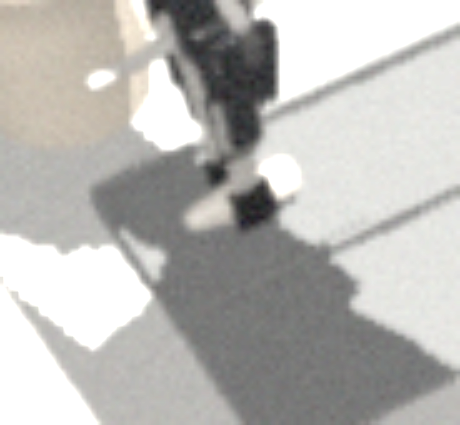

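The picture shows the tip held level between the jaws at crop (215,215), just above the well floor and inside the rim. I'm releasing it there.

Call:
jog_arm:
  rows:
    - [[0, 0, 0], [0, 0, 0]]
    - [[0, 0, 0], [0, 0, 0]]
    - [[0, 0, 0], [0, 0, 0]]
    - [[0, 0, 0], [0, 0, 0]]
    - [[0, 0, -4], [0, 0, 0]]
    - [[0, 0, -14], [0, 0, 0]]
    - [[0, 0, -30], [0, 0, 0]]
    - [[0, 0, -48], [0, 0, 0]]
    - [[0, 0, -60], [0, 0, 0]]
    - [[0, 0, -65], [0, 0, 0]]
  grip: 51

```text
time: 18.25
tool_pos: [674.3, 226.9, 166.3]
tcp_rot: [179.7, -0.1, 88.0]
ft_force: [1.1, -0.6, -0.6]
finger_gap: 51.2
grip_force: 7.7
```

Call:
jog_arm:
  rows:
    - [[0, 0, 0], [0, 0, 0]]
    - [[0, 0, 0], [0, 0, 0]]
    - [[0, 0, 0], [0, 0, 0]]
    - [[0, 0, 0], [0, 0, 0]]
  grip: 41

```text
time: 18.65
tool_pos: [672.3, 226.3, 161.3]
tcp_rot: [-179.9, 0.0, 88.0]
ft_force: [0.2, 1.1, -0.7]
finger_gap: 41.1
grip_force: 20.0
```

```bash
python3 - <<'E'
from h import *
s,p,d=shot('top'); tips((305,412,155,212),18,40,s=s,d=d)
plan([[(624,-200,160,101)],[(624,-200,93,101)]])
E
```

```text
px [397. 178.] n 98 rect [ 632.9 -265.6] [18. 53.] shortaxis deg 11.6 yaw 101.6 z95 25.2
px [373. 183.] n 105 rect [ 623.7 -201.5] [18. 51.] shortaxis deg 11.5 yaw 101.5 z95 24.0
start [672.4 226.4 161.5  88. ]
[ 624. -200.  160.  101.] -> [-427.8, -33.4, 1.5] turn z -0.227 rows 9 j6~ -29.0
[ 624. -200.   93.  101.] -> [0.0, 0.0, 67.0] turn z -0.0 rows 2 j6~ -29.0
```

Call:
jog_arm:
  rows:
    - [[-6, 0, 0], [0, 0, 0]]
    - [[-20, -1, 0], [0, 0, 0]]
    - [[-42, -3, 0], [0, 0, -0.02]]
    - [[-72, -5, 0], [0, 0, -0.04]]
    - [[-108, -8, 0], [0, 0, -0.06]]
    - [[-148, -11, 0], [0, 0, -0.08]]
    - [[-188, -14, 0], [0, 0, -0.1]]
    - [[-228, -17, 0], [0, 0, -0.12]]
    - [[-268, -20, 0], [0, 0, -0.14]]
    - [[-305, -23, 0], [0, 0, -0.16]]

```text
time: 19.7
tool_pos: [638.3, -80.5, 162.7]
tcp_rot: [180.0, 0.0, 97.2]
ft_force: [1.3, 0.1, -1.8]
finger_gap: 41.5
grip_force: 20.0
```

```bash
python3 - <<'E'
from h import *
plan([[(624,-200,160,101)]])
E
```

```text
start [638.3 -80.5 162.7  97.2]
[ 624. -200.  160.  101.] -> [-116.8, -29.1, 2.7] turn z -0.067 rows 3 j6~ -29.0
```

Call:
jog_arm:
  rows:
    - [[-28, -7, 0], [0, 0, -0.02]]
    - [[-55, -14, 0], [0, 0, -0.04]]
    - [[-80, -20, 1], [0, 0, -0.06]]
    - [[-98, -25, 1], [0, 0, -0.07]]
    - [[-111, -28, 1], [0, 0, -0.07]]
    - [[-117, -29, 1], [0, 0, -0.07]]
    - [[-117, -29, 1], [0, 0, -0.07]]
    - [[-117, -29, 1], [0, 0, -0.07]]

```text
time: 20.5
tool_pos: [625.1, -196.6, 161.5]
tcp_rot: [180.0, -0.0, 101.2]
ft_force: [0.1, 0.4, -0.9]
finger_gap: 41.7
grip_force: 20.0
```

```bash
python3 - <<'E'
from h import *
tilt()
plan([[(624,-200,93,101)]])
E
```

```text
scene -85 21 u [-13.   2.   8.] v [-6. -4.  7.]
scene -75 19 u [-13.   3.  10.] v [-7. -4.  5.]
scene -65 35 u [-9.  4. 11.] v [-8. -4.  6.]
scene -55 22 u [-8. -0.  6.] v [-8. -0.  6.]
scene -45 21 u [-8.  3.  8.] v [-9.  4.  7.]
scene -35 28 u [-6.  5. 10.] v [-14.   5.  10.]
scene -25 16 u [-4.  8. 11.] v [-14.   8.  13.]
start [ 625.2 -196.3  161.5  101.2]
[ 624. -200.   93.  101.] -> [-3.4, -1.9, 68.5] turn z 0.004 rows 2 j6~ -29.0
```

Call:
jog_arm:
  rows:
    - [[0, 0, 0], [0, 0, 0]]
    - [[0, 0, 0], [0, 0, 0]]
    - [[-3, -2, 6], [0, 0, 0]]
    - [[-3, -2, 18], [0, 0, 0]]
    - [[-3, -2, 34], [0, 0, 0]]
    - [[-3, -2, 50], [0, 0, 0]]
    - [[-3, -2, 61], [0, 0, 0]]
    - [[-3, -2, 67], [0, 0, 0]]
    - [[-3, -2, 69], [0, 0, 0]]
    - [[-3, -2, 69], [0, 0, 0]]
  grip: 51

```text
time: 21.55
tool_pos: [623.7, -200.5, 92.4]
tcp_rot: [-180.0, -0.0, 101.2]
ft_force: [0.1, -0.0, -1.3]
finger_gap: 50.6
grip_force: 7.8
```

Call:
jog_arm:
  rows:
    - [[0, 0, 0], [0, 0, 0]]
    - [[0, 0, 0], [0, 0, 0]]
    - [[0, 0, 0], [0, 0, 0]]
    - [[0, 0, 0], [0, 0, 0]]
    - [[0, 0, 0], [0, 0, 0]]
    - [[0, 0, 0], [0, 0, 0]]
  grip: 41
  force: 30

```text
time: 22.15
tool_pos: [623.9, -200.6, 93.0]
tcp_rot: [180.0, 0.0, 101.2]
ft_force: [-0.5, 0.4, 0.5]
finger_gap: 45.7
grip_force: 31.1
```

```bash
python3 - <<'E'
from h import *
plan([[(624,-200,165,101)],[(672.5,156,165,88)],[(672.5,156,97,88)]])
E
```

```text
start [ 623.9 -200.6   93.   101.2]
[ 624. -200.  165.  101.] -> [0.6, 0.2, -72.0] turn z 0.003 rows 2 j6~ -29.0
[672.5 156.  165.   88. ] -> [340.2, 115.5, 0.0] turn z 0.227 rows 8 j6~ 15.0
[672.5 156.   97.   88. ] -> [0.0, 0.0, 68.0] turn z -0.0 rows 2 j6~ 15.0
```

Call:
jog_arm:
  rows:
    - [[0, 0, -5], [0, 0, 0]]
    - [[0, 0, -16], [0, 0, 0]]
    - [[0, 0, -33], [0, 0, 0]]
    - [[0, 0, -52], [0, 0, 0]]
    - [[0, 0, -65], [0, 0, 0]]
    - [[0, 0, -71], [0, 0, 0]]
    - [[0, 0, -72], [0, 0, 0]]

```text
time: 22.85
tool_pos: [624.3, -200.8, 166.3]
tcp_rot: [179.9, 0.1, 101.2]
ft_force: [0.6, 0.2, -2.5]
finger_gap: 45.5
grip_force: 31.0
```

Call:
jog_arm:
  rows:
    - [[8, 3, 0], [0, 0, 0.01]]
    - [[25, 8, 0], [0, 0, 0.02]]
    - [[53, 18, 0], [0, 0, 0.04]]
    - [[90, 30, 0], [0, 0, 0.06]]
    - [[133, 45, 0], [0, 0, 0.09]]
    - [[177, 60, 0], [0, 0, 0.12]]
    - [[220, 75, 0], [0, 0, 0.15]]
    - [[258, 88, 0], [0, 0, 0.18]]
    - [[290, 98, 0], [0, 0, 0.2]]
    - [[315, 107, 0], [0, 0, 0.22]]

```text
time: 23.85
tool_pos: [666.4, 132.4, 162.9]
tcp_rot: [-179.9, -0.0, 88.6]
ft_force: [-0.5, -0.1, -2.7]
finger_gap: 45.8
grip_force: 31.1
```

Call:
jog_arm:
  rows:
    - [[15, 3, 0], [0, 0, 0.01]]
    - [[22, 5, 0], [0, 0, 0.01]]
    - [[26, 6, 0], [0, 0, 0.01]]
    - [[26, 6, 0], [0, 0, 0.01]]
    - [[26, 6, 0], [0, 0, 0.01]]

```text
time: 24.35
tool_pos: [674.1, 154.1, 164.2]
tcp_rot: [-180.0, 0.0, 87.9]
ft_force: [-0.5, 0.3, -0.7]
finger_gap: 45.6
grip_force: 31.1
```

```bash
python3 - <<'E'
from h import *
plan([[(672.5,156,97,88)]])
E
```

```text
start [674.1 154.1 164.2  87.9]
[672.5 156.   97.   88. ] -> [1.8, -1.7, 67.2] turn z -0.001 rows 2 j6~ 15.0
```

Call:
jog_arm:
  rows:
    - [[0, -1, 6], [0, 0, 0]]
    - [[0, -1, 18], [0, 0, 0]]
    - [[0, -1, 34], [0, 0, 0]]
    - [[0, -1, 50], [0, 0, 0]]
    - [[0, -1, 60], [0, 0, 0]]
    - [[0, -1, 65], [0, 0, 0]]
    - [[0, -1, 67], [0, 0, 0]]
    - [[0, -1, 67], [0, 0, 0]]

```text
time: 25.15
tool_pos: [673.4, 155.2, 97.5]
tcp_rot: [180.0, -0.0, 88.0]
ft_force: [-0.3, 0.3, -2.3]
finger_gap: 45.5
grip_force: 31.1
```

Call:
jog_arm:
  rows:
    - [[0, 0, 0], [0, 0, 0]]
    - [[0, 0, 0], [0, 0, 0]]
    - [[0, 0, 0], [0, 0, 0]]
    - [[0, 0, 0], [0, 0, 0]]
    - [[0, 0, -4], [0, 0, 0]]
    - [[0, 0, -14], [0, 0, 0]]
    - [[0, 0, -30], [0, 0, 0]]
    - [[0, 0, -48], [0, 0, 0]]
    - [[0, 0, -60], [0, 0, 0]]
    - [[0, 0, -65], [0, 0, 0]]
  grip: 51

```text
time: 26.15
tool_pos: [674.7, 155.3, 166.2]
tcp_rot: [179.7, -0.0, 88.0]
ft_force: [0.2, 0.1, -0.8]
finger_gap: 51.1
grip_force: 7.7
```

Call:
jog_arm:
  rows:
    - [[0, 0, 0], [0, 0, 0]]
    - [[0, 0, 0], [0, 0, 0]]
    - [[0, 0, 0], [0, 0, 0]]
    - [[0, 0, 0], [0, 0, 0]]
  grip: 41

```text
time: 26.55
tool_pos: [672.7, 155.0, 161.4]
tcp_rot: [-179.9, 0.0, 88.0]
ft_force: [0.1, -1.1, -1.1]
finger_gap: 41.8
grip_force: 20.0
```

```bash
python3 - <<'E'
from h import *
s,p,d=shot('top'); tips((305,412,155,212),17,40,s=s,d=d)
s,p,d=shot('scene'); tips((150,330,180,300),17,36,'scene',s,d)
plan([[(632.5,-264,160,102)],[(632.5,-264,93,102)]])
E
```

```text
px [397. 178.] n 114 rect [ 631.  -268.5] [20. 65.] shortaxis deg 19.0 yaw 109.0 z95 24.9
px [189. 185.] n 79 rect [876.9 124.7] [ 9. 71.] shortaxis deg 0.7 yaw 90.7 z95 35.1
px [236. 195.] n 221 rect [766.9  43. ] [35. 69.] shortaxis deg -23.7 yaw 66.3 z95 34.9
px [164. 226.] n 148 rect [775.5 252.9] [26. 77.] shortaxis deg 0.7 yaw 90.7 z95 34.7
px [219. 233.] n 134 rect [672.2 155.1] [19. 59.] shortaxis deg -7.8 yaw 82.2 z95 27.4
px [195. 245.] n 144 rect [672.3 224.8] [20. 58.] shortaxis deg -0.5 yaw 89.5 z95 27.8
start [672.8 155.1 161.7  88. ]
[ 632.5 -264.   160.   102. ] -> [-420.2, -25.7, 1.7] turn z -0.244 rows 9 j6~ -35.0
[ 632.5 -264.    93.   102. ] -> [0.0, 0.0, 67.0] turn z -0.0 rows 2 j6~ -35.0
```

Call:
jog_arm:
  rows:
    - [[-6, 0, 0], [0, 0, 0]]
    - [[-20, -1, 0], [0, 0, 0]]
    - [[-42, -2, 0], [0, 0, -0.02]]
    - [[-72, -4, 0], [0, 0, -0.04]]
    - [[-108, -7, 0], [0, 0, -0.06]]
    - [[-148, -9, 0], [0, 0, -0.08]]
    - [[-188, -11, 0], [0, 0, -0.11]]
    - [[-228, -14, 0], [0, 0, -0.14]]
    - [[-268, -16, 0], [0, 0, -0.17]]
    - [[-305, -18, 0], [0, 0, -0.2]]

```text
time: 27.65
tool_pos: [643.6, -152.2, 162.7]
tcp_rot: [180.0, 0.0, 99.5]
ft_force: [0.4, 0.3, -1.2]
finger_gap: 41.2
grip_force: 20.0
```

```bash
python3 - <<'E'
from h import *
plan([[(632,-265,162,104)]])
E
```

```text
start [ 643.6 -152.2  162.7   99.5]
[ 632. -265.  162.  104.] -> [-109.4, -30.0, 0.7] turn z -0.079 rows 3 j6~ -37.0
```

Call:
jog_arm:
  rows:
    - [[-26, -7, 0], [0, 0, -0.02]]
    - [[-52, -14, 0], [0, 0, -0.04]]
    - [[-75, -20, 0], [0, 0, -0.06]]
    - [[-92, -25, 0], [0, 0, -0.08]]
    - [[-104, -28, 0], [0, 0, -0.08]]
    - [[-109, -30, 0], [0, 0, -0.08]]
    - [[-109, -30, 0], [0, 0, -0.08]]
    - [[-109, -30, 0], [0, 0, -0.08]]

```text
time: 28.45
tool_pos: [632.9, -260.9, 162.5]
tcp_rot: [180.0, -0.0, 104.0]
ft_force: [0.6, 0.2, -1.1]
finger_gap: 41.4
grip_force: 20.0
```

```bash
python3 - <<'E'
from h import *
tilt()
plan([[(632,-266,93,104)]])
E
```

```text
scene -85 20 u [-13.   4.   9.] v [-6. -4.  5.]
scene -75 21 u [-8.  5. 10.] v [-6. -3.  6.]
scene -65 31 u [-9.  3.  9.] v [-8. -1.  5.]
scene -55 20 u [-8.  1.  7.] v [-9.  3.  6.]
scene -45 22 u [-8.  3.  6.] v [-8.  4.  7.]
scene -35 24 u [-4.  6. 10.] v [-14.   5.  14.]
scene -25 16 u [-5.  6. 10.] v [-15.   6.  12.]
start [ 633.  -260.6  162.5  104.1]
[ 632. -266.   93.  104.] -> [-5.0, -2.3, 69.5] turn z 0.001 rows 2 j6~ -37.0
```

Call:
jog_arm:
  rows:
    - [[0, 0, 0], [0, 0, 0]]
    - [[0, 0, 0], [0, 0, 0]]
    - [[-2, -1, 6], [0, 0, 0]]
    - [[-4, -2, 18], [0, 0, 0]]
    - [[-4, -2, 34], [0, 0, 0]]
    - [[-4, -2, 50], [0, 0, 0]]
    - [[-4, -2, 62], [0, 0, 0]]
    - [[-4, -2, 68], [0, 0, 0]]
    - [[-4, -2, 70], [0, 0, 0]]
    - [[-4, -2, 70], [0, 0, 0]]
  grip: 51

```text
time: 29.5
tool_pos: [632.0, -265.9, 92.4]
tcp_rot: [-180.0, -0.0, 104.0]
ft_force: [0.8, 0.1, -2.0]
finger_gap: 51.2
grip_force: 7.8
```

Call:
jog_arm:
  rows:
    - [[0, 0, 0], [0, 0, 0]]
    - [[0, 0, 0], [0, 0, 0]]
    - [[0, 0, 0], [0, 0, 0]]
    - [[0, 0, 0], [0, 0, 0]]
    - [[0, 0, 0], [0, 0, 0]]
    - [[0, 0, 0], [0, 0, 0]]
  grip: 41
  force: 30

```text
time: 30.1
tool_pos: [632.2, -266.0, 93.1]
tcp_rot: [180.0, 0.0, 104.0]
ft_force: [0.3, 0.1, 2.5]
finger_gap: 45.8
grip_force: 31.1
```

```bash
python3 - <<'E'
from h import *
plan([[(632,-265,165,104)],[(670.5,84,165,88)],[(670.5,84,97,88)]])
E
```

```text
start [ 632.2 -266.    93.1  104. ]
[ 632. -265.  165.  104.] -> [1.1, 0.0, -71.9] turn z 0.001 rows 2 j6~ -37.0
[670.5  84.  165.   88. ] -> [329.3, 121.8, 0.0] turn z 0.279 rows 8 j6~ 9.0
[670.5  84.   97.   88. ] -> [0.0, 0.0, 68.0] turn z -0.0 rows 2 j6~ 9.0
```

Call:
jog_arm:
  rows:
    - [[0, 0, -5], [0, 0, 0]]
    - [[0, 0, -16], [0, 0, 0]]
    - [[0, 0, -33], [0, 0, 0]]
    - [[0, 0, -52], [0, 0, 0]]
    - [[0, 0, -65], [0, 0, 0]]
    - [[0, 0, -71], [0, 0, 0]]
    - [[0, 0, -72], [0, 0, 0]]

```text
time: 30.8
tool_pos: [632.6, -266.2, 166.3]
tcp_rot: [179.9, 0.1, 104.0]
ft_force: [-0.7, 0.5, -2.8]
finger_gap: 45.5
grip_force: 31.1
```

Call:
jog_arm:
  rows:
    - [[8, 3, 0], [0, 0, 0.01]]
    - [[24, 9, 0], [0, 0, 0.02]]
    - [[50, 19, 0], [0, 0, 0.05]]
    - [[87, 32, 0], [0, 0, 0.08]]
    - [[130, 48, 0], [0, 0, 0.11]]
    - [[172, 64, 0], [0, 0, 0.15]]
    - [[214, 79, 0], [0, 0, 0.19]]
    - [[252, 93, 0], [0, 0, 0.22]]
    - [[283, 105, 0], [0, 0, 0.25]]
    - [[306, 113, 0], [0, 0, 0.27]]

```text
time: 31.8
tool_pos: [666.3, 61.7, 163.0]
tcp_rot: [-179.9, -0.0, 88.6]
ft_force: [0.0, -0.4, -1.6]
finger_gap: 45.7
grip_force: 31.1
```

Call:
jog_arm:
  rows:
    - [[13, 3, 0], [0, 0, 0.01]]
    - [[20, 4, 0], [0, 0, 0.01]]
    - [[24, 5, 0], [0, 0, 0.01]]
    - [[24, 5, 0], [0, 0, 0.01]]
    - [[24, 5, 0], [0, 0, 0.01]]

```text
time: 32.3
tool_pos: [673.0, 81.1, 164.4]
tcp_rot: [-180.0, 0.0, 87.9]
ft_force: [-0.3, -1.1, -2.4]
finger_gap: 45.6
grip_force: 31.1
```

```bash
python3 - <<'E'
from h import *
plan([[(670.5,84,97,88)]])
E
```

```text
start [673.   81.1 164.4  87.9]
[670.5  84.   97.   88. ] -> [2.9, -2.6, 67.4] turn z -0.001 rows 2 j6~ 9.0
```

Call:
jog_arm:
  rows:
    - [[1, -2, 6], [0, 0, 0]]
    - [[2, -2, 18], [0, 0, 0]]
    - [[2, -2, 34], [0, 0, 0]]
    - [[2, -2, 50], [0, 0, 0]]
    - [[2, -2, 60], [0, 0, 0]]
    - [[2, -2, 65], [0, 0, 0]]
    - [[2, -2, 67], [0, 0, 0]]
    - [[2, -2, 67], [0, 0, 0]]

```text
time: 33.1
tool_pos: [671.2, 84.4, 97.6]
tcp_rot: [180.0, -0.0, 88.0]
ft_force: [-0.3, 0.7, -1.6]
finger_gap: 45.5
grip_force: 31.1
```

Call:
jog_arm:
  rows:
    - [[0, 0, 0], [0, 0, 0]]
    - [[0, 0, 0], [0, 0, 0]]
    - [[0, 0, 0], [0, 0, 0]]
    - [[0, 0, 0], [0, 0, 0]]
    - [[0, 0, -4], [0, 0, 0]]
    - [[0, 0, -14], [0, 0, 0]]
    - [[0, 0, -30], [0, 0, 0]]
    - [[0, 0, -48], [0, 0, 0]]
    - [[0, 0, -66], [0, 0, 0]]
    - [[0, 0, -80], [0, 0, 0]]
  grip: 51

```text
time: 34.1
tool_pos: [672.0, 84.4, 181.2]
tcp_rot: [179.8, -0.0, 88.0]
ft_force: [-0.1, -0.3, -0.9]
finger_gap: 51.1
grip_force: 7.7
```

Call:
jog_arm:
  rows:
    - [[0, 0, -20], [0, 0, 0]]
    - [[0, 0, -32], [0, 0, 0]]
    - [[0, 0, -40], [0, 0, 0]]
    - [[0, 0, -40], [0, 0, 0]]
  grip: 41

```text
time: 34.5
tool_pos: [671.8, 84.4, 219.4]
tcp_rot: [179.8, -0.0, 88.0]
ft_force: [0.9, 0.7, -0.9]
finger_gap: 41.4
grip_force: 20.0
```

```bash
python3 - <<'E'
from h import *
s,p,d=shot('top','top6.png'); 
s,p,d=shot('scene','scene6.png'); tips((170,330,200,300),17,36,'scene',s,d)
cv2.imwrite('pics/c6.png',np.clip(cv2.resize(p[170:310,140:330],None,fx=4,fy=4)*1.5,0,255).astype(np.uint8))
plan([[(600,20,212,50),(448,-38,212,10.4)]])
E
```

```text
px [243. 222.] n 132 rect [670.2  85.1] [20. 59.] shortaxis deg -10.3 yaw 79.7 z95 27.9
px [219. 233.] n 134 rect [670.6 155.3] [18. 59.] shortaxis deg 1.3 yaw 91.3 z95 28.6
px [195. 245.] n 148 rect [672.3 224.8] [19. 59.] shortaxis deg -4.5 yaw 85.5 z95 27.9
start [670.8  84.3 216.9  88. ]
[600.  20. 212.  50.] -> [-66.7, -68.5, 4.9] turn z 0.663 rows 5 j6~ 42.0
[448.  -38.  212.   10.4] -> [-130.0, -218.3, 4.9] turn z 1.354 rows 10 j6~ 75.0
```

View pics/c6.png

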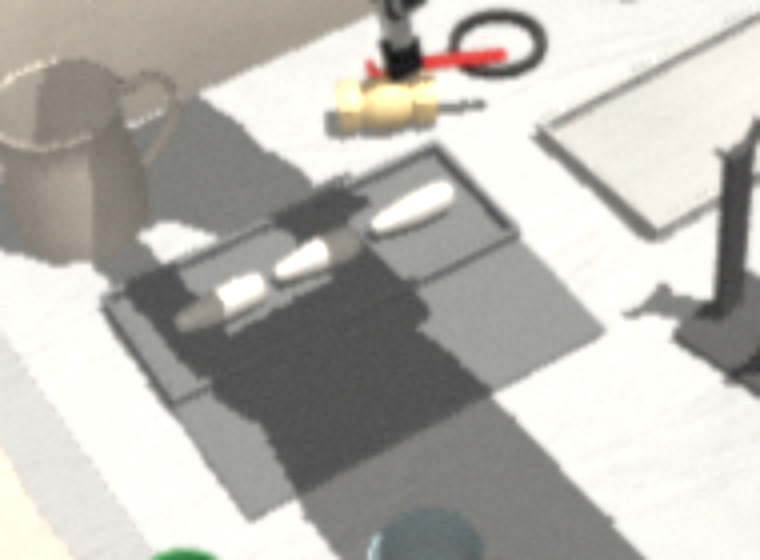

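All three tips lie flat in the well, at crop (220,300), (315,258) and (412,207). Next I rehang the tongs.

Call:
jog_arm:
  rows:
    - [[-3, -4, -6], [0, 0, 0.05]]
    - [[-9, -13, -18], [0, 0, 0.15]]
    - [[-20, -30, -32], [0, 0, 0.28]]
    - [[-34, -52, -42], [0, 0, 0.42]]
    - [[-50, -78, -45], [0, 0, 0.56]]
    - [[-66, -105, -45], [0, 0, 0.7]]
    - [[-82, -132, -45], [0, 0, 0.84]]
    - [[-97, -158, -45], [0, 0, 0.98]]
    - [[-109, -180, -45], [0, 0, 1.12]]
    - [[-118, -198, -45], [0, 0, 1.24]]

```text
time: 35.6
tool_pos: [467.2, -27.2, 261.2]
tcp_rot: [-180.0, 0.1, 16.6]
ft_force: [0.4, 0.1, -0.8]
finger_gap: 41.6
grip_force: 20.1
```

```bash
python3 - <<'E'
from h import *
plan([[(448,-38,260,10.4)]])
E
```

```text
start [467.2 -27.2 261.2  16.6]
[448.  -38.  260.   10.4] -> [-21.5, 4.9, 1.2] turn z 0.108 rows 1 j6~ 75.0
```

Call:
jog_arm:
  rows:
    - [[-8, 2, 0], [0, 0, 0.04]]
    - [[-15, 4, 0], [0, 0, 0.08]]
    - [[-20, 5, 0], [0, 0, 0.1]]
    - [[-22, 5, 0], [0, 0, 0.107]]
    - [[-22, 5, 0], [0, 0, 0.107]]
    - [[-22, 5, 0], [0, 0, 0.107]]
    - [[-22, 5, 0], [0, 0, 0.107]]

```text
time: 36.3
tool_pos: [449.6, -37.7, 262.5]
tcp_rot: [-180.0, 0.0, 10.9]
ft_force: [0.4, 0.8, -1.1]
finger_gap: 41.1
grip_force: 20.1
```

```bash
python3 - <<'E'
from h import *
tilt()
s,p,d=shot('wrist','w7.png'); X=cloud('wrist',d,s); t=s['tool_pos']; y=np.radians(s['tcp_rot'][2]); L=X-t
u=L[...,0]*np.cos(y)+L[...,1]*np.sin(y); v=L[...,0]*np.sin(y)-L[...,1]*np.cos(y); w=L[...,2]
k=(abs(v)<25)&(abs(u)<80)&(w>25)&(w<60)
for a in range(-60,70,10):
    q=k&(u>a)&(u<=a+10)
    if q.sum()>3: print(a,q.sum(),'v',np.percentile(v[q],[5,50,95]).round(1),'w',np.percentile(w[q],[5,50,95]).round(1),'umax',u[q].max().round(1))
plan([[(448,-38,108,10.3)]])
E
```

```text
scene -85 31 u [-15. -10.   3.] v [-8. -6.  2.]
scene -75 42 u [-15. -10.   4.] v [-9. -7.  2.]
scene -65 50 u [-14.  -8.   6.] v [-9. -6.  4.]
scene -55 32 u [-9. -6.  3.] v [-10.  -6.   6.]
scene -45 38 u [-9. -4.  3.] v [-11.  -6.   5.]
scene -35 30 u [-9. -4.  2.] v [-16.   5.   9.]
scene -25 21 u [-9. -6.  2.] v [-15.   6.  12.]
-10 89 v [-4.8  1.   5.8] w [41.8 42.6 43.4] umax -0.0
0 2867 v [-15.    0.4  16.1] w [41.3 42.4 43.8] umax 10.0
10 7583 v [-23.   -0.3  23. ] w [33.8 42.5 59.3] umax 19.9
20 697 v [-2.9  0.7  3.9] w [37.6 39.6 40.9] umax 30.0
30 762 v [-2.8  0.7  4.2] w [36.5 38.8 40.1] umax 40.0
40 833 v [-3.   0.4  4.1] w [35.2 37.9 39.3] umax 50.0
50 676 v [-2.9  0.7  4. ] w [34.1 37.2 38.6] umax 57.4
start [449.5 -37.7 262.5  10.9]
[448.  -38.  108.   10.3] -> [-1.6, -0.0, 154.5] turn z 0.01 rows 4 j6~ 75.0
```

Call:
jog_arm:
  rows:
    - [[-3, 0, 3], [0, 0, 0.01]]
    - [[-7, 0, 12], [0, 0, 0.01]]
    - [[-7, 0, 30], [0, 0, 0.01]]
    - [[-7, 0, 55], [0, 0, 0.01]]
    - [[-7, 0, 82], [0, 0, 0.01]]
    - [[-7, 0, 108], [0, 0, 0.01]]
    - [[-7, 0, 128], [0, 0, 0.01]]
    - [[-7, 0, 140], [0, 0, 0.01]]
    - [[-7, 0, 144], [0, 0, 0.01]]
    - [[-7, 0, 144], [0, 0, 0.01]]

```text
time: 37.4
tool_pos: [442.3, -39.2, 118.3]
tcp_rot: [-180.0, 0.0, 10.2]
ft_force: [-0.3, 0.8, -0.7]
finger_gap: 41.5
grip_force: 20.1
```

Call:
jog_arm:
  rows:
    - [[0, 0, 2], [0, 0, 0]]
    - [[0, 0, 4], [0, 0, 0]]
    - [[0, 0, 5], [0, 0, 0]]
    - [[0, 0, 5], [0, 0, 0]]

```text
time: 37.8
tool_pos: [443.1, -39.3, 114.1]
tcp_rot: [180.0, -0.1, 10.2]
ft_force: [0.4, 0.3, -0.1]
finger_gap: 41.5
grip_force: 20.1
```

```bash
python3 - <<'E'
from h import *
s=r.sense(); print(s['tool_pos'],s['ft_force'],s['wrist_torque'])
s,p,d=shot('scene'); cv2.imwrite('pics/c8.png',np.clip(cv2.resize(p[170:290,280:400],None,fx=5,fy=5)*2,0,255).astype(np.uint8))
E
```

```text
[443.11342675 -39.27871935 114.1232961 ] [ 0.44809933  0.26340357 -0.0716819 ] [-0.01547445 -0.18954915  0.01005075]
```

View pics/c8.png

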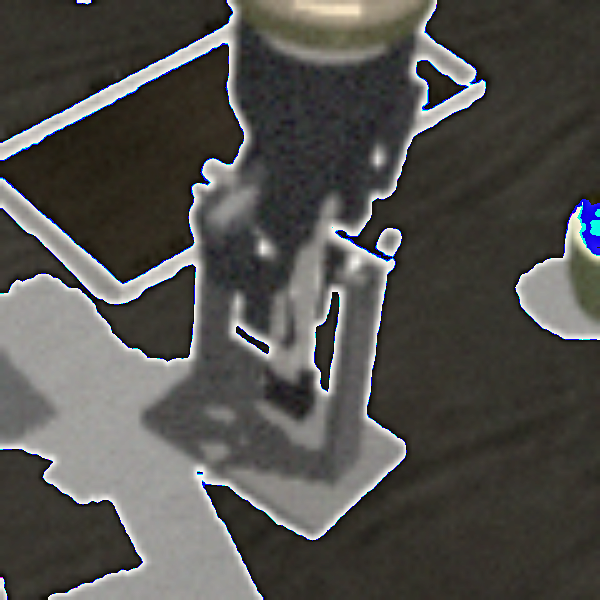

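The contrast is blown out, but the tongs are between the posts with the bar just at the saddle, near (385,245). I lower a little more and let go.

Call:
jog_arm:
  rows:
    - [[0, 0, 1], [0, 0, 0]]
    - [[0, 0, 2], [0, 0, 0]]
    - [[0, 0, 3], [0, 0, 0]]
    - [[0, 0, 4], [0, 0, 0]]
    - [[0, 0, 4], [0, 0, 0]]

```text
time: 38.35
tool_pos: [443.7, -39.3, 110.9]
tcp_rot: [180.0, -0.1, 10.2]
ft_force: [1.7, 1.2, 10.8]
finger_gap: 41.4
grip_force: 20.0
```

Call:
jog_arm:
  rows:
    - [[0, 0, 0], [0, 0, 0]]
    - [[0, 0, 0], [0, 0, 0]]
    - [[0, 0, 0], [0, 0, 0]]
    - [[0, 0, 0], [0, 0, 0]]
    - [[0, 0, 0], [0, 0, 0]]
    - [[0, 0, 0], [0, 0, 0]]
    - [[0, 0, 0], [0, 0, 0]]
    - [[0, 0, 0], [0, 0, 0]]
    - [[0, 0, 0], [0, 0, 0]]
    - [[0, 0, 0], [0, 0, 0]]
  grip: 85

```text
time: 39.35
tool_pos: [442.5, -39.2, 109.6]
tcp_rot: [180.0, -0.0, 10.2]
ft_force: [-0.4, 0.2, 0.4]
finger_gap: 84.9
grip_force: 0.0
```

Call:
jog_arm:
  rows:
    - [[0, 0, -10], [0, 0, 0]]
    - [[0, 0, -30], [0, 0, 0]]
    - [[0, 0, -60], [0, 0, 0]]
    - [[0, 0, -100], [0, 0, 0]]
    - [[0, 0, -140], [0, 0, 0]]
    - [[0, 0, -170], [0, 0, 0]]
    - [[0, 0, -170], [0, 0, 0]]
    - [[0, 0, -170], [0, 0, 0]]

```text
time: 40.15
tool_pos: [443.0, -39.3, 280.9]
tcp_rot: [179.9, -0.1, 10.2]
ft_force: [0.5, 0.2, -1.0]
finger_gap: 85.4
grip_force: 0.0
```

```bash
python3 - <<'E'
from h import *
s,p,d=shot('wrist','w9.png'); X=cloud('wrist',d,s).reshape(-1,3); print(s['tool_pos'])
k=(X[:,2]>140)&(X[:,2]<172)&(abs(X[:,0]-448)<70)&(abs(X[:,1]+38)<40); q=X[k]
a=np.radians(10.4); e=np.array([np.cos(a),np.sin(a)]); n=np.array([-e[1],e[0]]); L=(q[:,:2]-[448,-38]); u=L@e; v=L@n
for lo in range(-60,70,10):
    t=(u>lo)&(u<lo+10)
    if t.sum()>3: print(lo,t.sum(),'v',v[t].min().round(1),np.median(v[t]).round(1),v[t].max().round(1),'z',np.median(q[t,2]).round(1),u[t].min().round(1),u[t].max().round(1))
# cups: top view
s,p,d=shot('top','top9.png'); X=cloud('top',d)
for nm,(u0,u1,v0,v1) in {'blue':(180,235,245,295),'olive':(370,430,235,285)}.items():
    S=X[v0:v1,u0:u1]; m=((S[...,2]>25)&(S[...,2]<80)).astype(np.uint8); q=S[m>0]
    hi=q[q[:,2]>46]; c,rad=cv2.minEnclosingCircle(hi[:,:2].astype(np.float32)); print(nm,'rim circle',np.round(c,1),round(rad,1),'zmax',np.percentile(hi[:,2],95).round(1),'box',cv2.minAreaRect(q[:,:2].astype(np.float32)))
tips((170,300,150,240),17,36,'top',s,d)
E
```

```text
[443.00606972 -39.28937783 280.94542514]
-60 28 v -4.4 -0.7 2.1 z 152.6 -53.9 -50.0
-50 213 v -19.8 -0.7 19.3 z 152.2 -49.8 -40.0
-40 300 v -19.7 -0.3 19.1 z 151.1 -40.0 -30.0
-30 92 v -4.4 -0.8 2.9 z 152.8 -30.0 -20.2
-20 152 v -18.4 -0.8 15.9 z 153.3 -19.9 -10.0
-10 448 v -18.4 -0.8 16.8 z 154.0 -9.9 -0.0
0 487 v -19.2 -0.9 16.6 z 153.7 0.0 9.9
10 101 v -4.4 -0.9 2.6 z 152.9 10.0 19.6
20 118 v -5.2 -1.4 2.5 z 152.8 20.0 29.9
30 302 v -19.2 -1.0 19.8 z 152.0 30.0 40.0
40 309 v -19.1 -1.0 19.7 z 152.0 40.0 49.5
50 8 v -4.3 -1.4 1.4 z 151.0 50.0 50.2
blue rim circle [413.8 245.3] 40.9 zmax 53.6 box ((419.97454833984375, 246.294189453125), (80.64686584472656, 57.4845085144043), 85.64421081542969)
olive rim circle [ 413.  -282.5] 8.2 zmax 54.1 box ((414.3918762207031, -283.72894287109375), (15.737199783325195, 12.742591857910156), 88.82749938964844)
px [238. 174.] n 137 rect [670.8 156.1] [19. 57.] shortaxis deg -3.3 yaw 86.7 z95 28.3
px [265. 173.] n 135 rect [668.7  86.5] [19. 56.] shortaxis deg -3.6 yaw 86.4 z95 28.1
px [213. 176.] n 142 rect [671.6 225.9] [20. 57.] shortaxis deg -3.4 yaw 86.6 z95 26.9
```

View pics/w9.png

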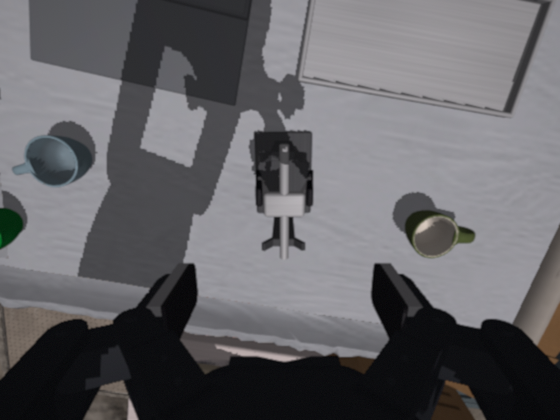

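The tongs hang in both saddles (bar ends at u = -54 and +50 mm, z about 152). The blue-grey cup is at (50,160) with its handle to the left, and the olive cup is at (436,236) with its handle to the right.

```bash
cat >> h.py <<'E'
from scipy.optimize import least_squares
def cup(X,near,nm=''):
    P=X.reshape(-1,3); P=P[(np.hypot(P[:,0]-near[0],P[:,1]-near[1])<65)&(P[:,2]>12)&(P[:,2]<75)]
    t=P[P[:,2]>45]; zt=np.percentile(t[:,2],90); q=t[t[:,2]>zt-5]
    f=lambda c:np.hypot(q[:,0]-c[0],q[:,1]-c[1])-c[2]
    c=least_squares(f,[*near,29.],loss='cauchy',f_scale=1.5).x
    L=P[:,:2]-c[:2]; h=L[np.hypot(*L.T)>36]; a=np.degrees(np.arctan2(*h.mean(0)[::-1])) if len(h) else None
    print(nm,'centre',c.round(1),'ztop',zt.round(1),'n',len(q),'handle n',len(h),'dir deg',a, 'reach',np.hypot(*h.T).max().round(1) if len(h) else None)
E
python3 - <<'E'
from h import *
s,p,d=shot('wrist'); X=cloud('wrist',d,s)
for nm,c in {'blue':(418,233),'olive':(413,-238)}.items(): cup(X,c,nm+' now'); 
X=cloud('top',np.load('top1.npy'))
for nm,c in {'blue':(418,233),'olive':(413,-238)}.items(): cup(X,c,nm+' top')
E
```

```text
blue now centre [421.8 233.1  29.1] ztop 51.5 n 771 handle n 102 dir deg 113.64372749994772 reach 55.1
olive now centre [ 412.  -238.5   27.7] ztop 53.7 n 712 handle n 196 dir deg -81.5891452828042 reach 58.0
blue top centre [419.2 236.8  29.1] ztop 52.7 n 118 handle n 42 dir deg 114.42885530864524 reach 56.4
olive top centre [ 409.3 -236.5   27.8] ztop 54.6 n 137 handle n 41 dir deg -84.41404049724804 reach 55.2
```

```bash
python3 - <<'E'
from h import *
plan([[(421,234,180,114)]])
E
```

```text
start [441.8 -39.1 278.2  10.2]
[421. 234. 180. 114.] -> [28.1, -272.4, 98.2] turn z -1.811 rows 13 j6~ 5.0
```

Call:
jog_arm:
  rows:
    - [[5, -30, 0], [0, 0, -0.1]]
    - [[10, -70, 0], [0, 0, -0.25]]
    - [[14, -110, 20], [0, 0, -0.4]]
    - [[18, -150, 40], [0, 0, -0.55]]
    - [[22, -190, 60], [0, 0, -0.7]]
    - [[25, -225, 80], [0, 0, -0.85]]
    - [[27, -255, 95], [0, 0, -1.0]]
    - [[28, -272, 98], [0, 0, -1.15]]
    - [[28, -272, 98], [0, 0, -1.3]]
    - [[28, -272, 98], [0, 0, -1.45]]

```text
time: 41.3
tool_pos: [420.2, 233.7, 179.5]
tcp_rot: [-179.8, 0.1, 93.8]
ft_force: [-0.2, -0.4, 1.0]
finger_gap: 85.1
grip_force: 0.0
```

Call:
jog_arm:
  rows:
    - [[0, 0, 0], [0, 0, -0.15]]
    - [[0, 0, 0], [0, 0, -0.3]]
    - [[0, 0, 0], [0, 0, -0.4]]
    - [[0, 0, 0], [0, 0, -0.4]]
    - [[0, 0, 0], [0, 0, -0.4]]

```text
time: 41.8
tool_pos: [421.1, 233.2, 180.6]
tcp_rot: [-179.9, -0.0, 116.1]
ft_force: [-1.2, 0.6, -0.5]
finger_gap: 84.7
grip_force: 0.0
```

```bash
python3 - <<'E'
from h import *
s,p,d=shot('wrist','w10.png'); X=cloud('wrist',d,s); cup(X,(421,234),'blue')
cv2.imwrite('pics/w10s.png',p)
plan([[(421,234,100,114),(421,234,40,114)]])
E
```

```text
blue centre [421.5 235.4  29. ] ztop 51.6 n 1240 handle n 314 dir deg 113.55290403518802 reach 56.7
start [421.2 233.2 180.8 116.1]
[421. 234. 100. 114.] -> [0.8, 0.1, 80.8] turn z 0.036 rows 2 j6~ 5.0
[421. 234.  40. 114.] -> [0.8, 0.1, 140.8] turn z 0.036 rows 3 j6~ 5.0
```

View pics/w10s.png

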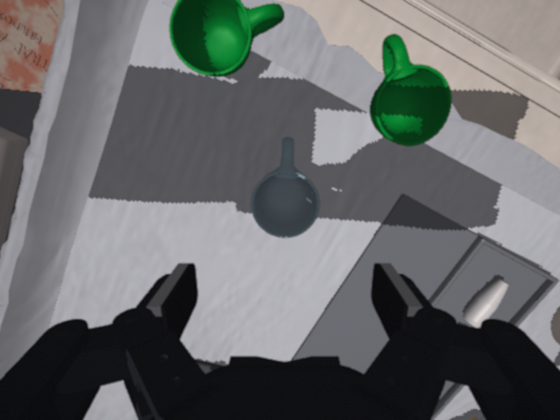

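The view is centred on the blue-grey cup at (285,202) with its handle up at (288,150). The green look-alikes at (210,35) and (410,105) are clear of the fingers.

Call:
jog_arm:
  rows:
    - [[2, 0, 20], [0, 0, 0.03]]
    - [[2, 0, 55], [0, 0, 0.03]]
    - [[2, 0, 90], [0, 0, 0.03]]
    - [[2, 0, 118], [0, 0, 0.03]]
    - [[2, 0, 133], [0, 0, 0.03]]
    - [[2, 0, 139], [0, 0, 0.03]]
    - [[2, 0, 139], [0, 0, 0.03]]

```text
time: 42.55
tool_pos: [420.1, 234.9, 41.8]
tcp_rot: [-179.9, -0.0, 114.5]
ft_force: [-0.3, -0.2, 0.1]
finger_gap: 85.0
grip_force: 0.0
```

Call:
jog_arm:
  rows:
    - [[0, 0, 0], [0, 0, 0]]
    - [[0, 0, 0], [0, 0, 0]]
    - [[0, 0, 0], [0, 0, 0]]
    - [[0, 0, 0], [0, 0, 0]]
    - [[0, 0, 0], [0, 0, 0]]
    - [[0, 0, 0], [0, 0, 0]]
    - [[0, 0, 0], [0, 0, 0]]
  grip: 45
  force: 25

```text
time: 43.25
tool_pos: [421.8, 235.7, 44.2]
tcp_rot: [179.9, 0.0, 114.5]
ft_force: [-2.3, -0.5, 4.9]
finger_gap: 58.1
grip_force: 25.9
```

Call:
jog_arm:
  rows:
    - [[0, 0, -3], [0, 0, 0]]
    - [[0, 0, -10], [0, 0, 0]]
    - [[0, 0, -22], [0, 0, 0]]
    - [[0, 0, -38], [0, 0, 0]]
    - [[0, 0, -50], [0, 0, 0]]
    - [[0, 0, -55], [0, 0, 0]]
    - [[0, 0, -55], [0, 0, 0]]

```text
time: 43.95
tool_pos: [421.6, 235.6, 98.9]
tcp_rot: [179.9, 0.0, 114.5]
ft_force: [0.2, -0.8, -0.4]
finger_gap: 57.8
grip_force: 27.1
```

```bash
python3 - <<'E'
from h import *
s=r.sense(); print(s['ft_force'],s['finger_gap'])
s2,p,d=shot('scene','scene11.png'); cv2.imwrite('pics/c11.png',cv2.resize(p[190:400,120:340],None,fx=2.5,fy=2.5))
z0=s['tool_pos'][2]
plan([[(574,215,z0,105)],[(574,215,49,105)]])
E
```

```text
[ 0.17171714 -0.76322576 -0.36904437] 57.84178623736352
start [421.  235.3  97.9 114.5]
[574.  215.   98.9 105. ] -> [-82.0, 130.7, -1.0] turn z 0.166 rows 4 j6~ 6.0
[574. 215.  49. 105.] -> [0.0, 0.0, 49.9] turn z -0.0 rows 1 j6~ 6.0
```

View pics/c11.png

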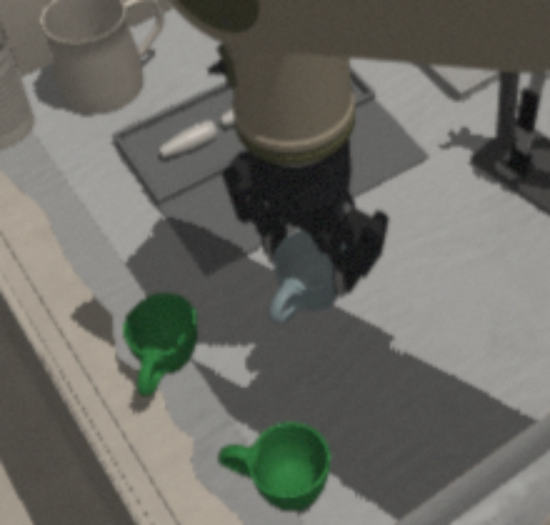

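The blue-grey cup hangs upright in the fingers at (302,270), clear of the table. I carry it to the left half of the flat area.

Call:
jog_arm:
  rows:
    - [[-4, 6, 0], [0, 0, 0.01]]
    - [[-13, 20, 0], [0, 0, 0.03]]
    - [[-26, 42, 0], [0, 0, 0.06]]
    - [[-42, 67, 0], [0, 0, 0.09]]
    - [[-57, 91, 0], [0, 0, 0.12]]
    - [[-70, 111, 0], [0, 0, 0.14]]
    - [[-78, 125, 0], [0, 0, 0.16]]
    - [[-82, 131, 0], [0, 0, 0.166]]
    - [[-82, 131, 0], [0, 0, 0.166]]
    - [[-82, 131, 0], [0, 0, 0.166]]

```text
time: 45.0
tool_pos: [573.2, 214.9, 96.7]
tcp_rot: [-179.9, -0.0, 105.0]
ft_force: [0.3, -0.3, -1.6]
finger_gap: 58.3
grip_force: 27.2
```

Call:
jog_arm:
  rows:
    - [[0, 0, 5], [0, 0, 0]]
    - [[0, 0, 16], [0, 0, 0]]
    - [[0, 0, 28], [0, 0, 0]]
    - [[0, 0, 38], [0, 0, 0]]
    - [[0, 0, 43], [0, 0, 0]]
    - [[0, 0, 46], [0, 0, 0]]
    - [[0, 0, 46], [0, 0, 0]]
    - [[0, 0, 46], [0, 0, 0]]

```text
time: 45.8
tool_pos: [574.4, 215.1, 52.0]
tcp_rot: [180.0, 0.0, 105.0]
ft_force: [-0.4, -0.2, -0.4]
finger_gap: 58.1
grip_force: 27.2
```

Call:
jog_arm:
  rows:
    - [[0, 0, 1], [0, 0, 0]]
    - [[0, 0, 1], [0, 0, 0]]
    - [[0, 0, 2], [0, 0, 0]]
    - [[0, 0, 2], [0, 0, 0]]

```text
time: 46.2
tool_pos: [574.4, 215.1, 50.3]
tcp_rot: [180.0, 0.0, 105.0]
ft_force: [-0.7, -0.9, 4.2]
finger_gap: 58.2
grip_force: 27.7
```

```bash
python3 - <<'E'
from h import *
s=r.sense(); print(s['ft_force'],s['tool_pos'])
s2,p,d=shot('scene'); X=cloud('scene',d)
cup(X,(574,215)); v,u=np.mgrid[:420,:560]
k=(np.hypot(X[...,0]-574,X[...,1]-215)<60)&(X[...,2]<45)&(X[...,2]>-5)&(p[...,0].astype(int)>p[...,2].astype(int)+12)
print('blue pts z',np.percentile(X[k][:,2],[0,5,50]).round(1),k.sum())
E
```

```text
[-0.7451334  -0.85198523  4.18847611] [574.36492967 215.09482585  50.31442034]
 centre [571.  215.7  34. ] ztop 67.1 n 57 handle n 143 dir deg 85.9749628984344 reach 65.8Traceback (most recent call last):
  File "<stdin>", line 6, in <module>
    return _quantile_unchecked(
        a, q, axis, out, overwrite_input, method, keepdims, weights)
    return _ureduce(a,
                    func=_quantile_ureduce_func,
    ...<5 lines>...
                    overwrite_input=overwrite_input,
                    method=method)
    r = func(a, **kwargs)
    result = _quantile(arr,
                       quantiles=q,
    ...<2 lines>...
                       out=out,
                       weights=wgt)
    slices_having_nans = np.isnan(arr[-1, ...])
                                  ~~~^^^^^^^^^
IndexError: index -1 is out of bounds for axis 0 with size 0
```

Contact is felt (+4 N), so the cup stands on the tray. I release it and rise, then go to the olive cup.

Call:
jog_arm:
  rows:
    - [[0, 0, 0], [0, 0, 0]]
    - [[0, 0, 0], [0, 0, 0]]
    - [[0, 0, 0], [0, 0, 0]]
    - [[0, 0, 0], [0, 0, 0]]
    - [[0, 0, 0], [0, 0, 0]]
    - [[0, 0, 0], [0, 0, 0]]
    - [[0, 0, -20], [0, 0, 0]]
    - [[0, 0, -60], [0, 0, 0]]
    - [[0, 0, -105], [0, 0, 0]]
    - [[0, 0, -150], [0, 0, 0]]
  grip: 85

```text
time: 47.25
tool_pos: [573.5, 214.9, 200.7]
tcp_rot: [-179.9, -0.0, 105.0]
ft_force: [0.7, -0.3, 0.1]
finger_gap: 85.1
grip_force: 0.0
```

```bash
python3 - <<'E'
from h import *
s,p,d=shot('wrist'); X=cloud('wrist',d,s); cup(X-[0,0,6],(574,215),'blue placed (z-6)')
plan([[(500,0,230,98),(411.5,-238,180,98)]])
E
```

```text
blue placed (z-6) centre [574.2 214.9  29.1] ztop 51.6 n 1119 handle n 287 dir deg 104.23333719808785 reach 56.2
start [577.5 216.  211.  105. ]
[500.   0. 230.  98.] -> [-188.6, -130.8, -19.0] turn z 0.122 rows 5 j6~ -8.0
[ 411.5 -238.   180.    98. ] -> [-395.5, -277.9, 31.0] turn z 0.122 rows 10 j6~ -38.0
```

Call:
jog_arm:
  rows:
    - [[-20, -14, -10], [0, 0, 0]]
    - [[-60, -42, -30], [0, 0, 0.04]]
    - [[-100, -69, -40], [0, 0, 0.08]]
    - [[-140, -97, -40], [0, 0, 0.12]]
    - [[-180, -125, -40], [0, 0, 0.12]]
    - [[-220, -152, -40], [0, 0, 0.12]]
    - [[-260, -180, -40], [0, 0, 0.12]]
    - [[-300, -208, -40], [0, 0, 0.12]]
    - [[-340, -236, -30], [0, 0, 0.12]]
    - [[-375, -260, 0], [0, 0, 0.12]]

```text
time: 48.3
tool_pos: [421.2, -216.4, 203.5]
tcp_rot: [179.7, 0.3, 98.1]
ft_force: [1.0, -0.2, -0.3]
finger_gap: 84.9
grip_force: 0.0
```

Call:
jog_arm:
  rows:
    - [[-15, -10, 10], [0, 0, 0]]
    - [[-20, -14, 20], [0, 0, 0]]
    - [[-20, -14, 20], [0, 0, 0]]
    - [[-20, -14, 20], [0, 0, 0]]
    - [[-20, -14, 20], [0, 0, 0]]

```text
time: 48.8
tool_pos: [410.6, -234.1, 181.7]
tcp_rot: [179.9, 0.0, 98.2]
ft_force: [0.8, 0.4, -0.1]
finger_gap: 84.8
grip_force: 0.0
```

```bash
python3 - <<'E'
from h import *
s,p,d=shot('wrist'); X=cloud('wrist',d,s); cup(X,(411,-238),'olive'); cup(X,(411,-238),'olive')
plan([[(411.5,-238,41,98)]])
E
```

```text
olive centre [ 412.  -238.7   27.7] ztop 53.7 n 1249 handle n 218 dir deg -83.61335257207045 reach 56.1
olive centre [ 412.  -238.7   27.7] ztop 53.7 n 1249 handle n 218 dir deg -83.61335257207045 reach 56.1
start [ 410.6 -234.1  181.7   98.2]
[ 411.5 -238.    41.    98. ] -> [-4.0, 0.4, 140.7] turn z 0.004 rows 3 j6~ -38.0
```

Call:
jog_arm:
  rows:
    - [[-5, 1, 20], [0, 0, 0]]
    - [[-5, 1, 55], [0, 0, 0]]
    - [[-5, 1, 90], [0, 0, 0]]
    - [[-5, 1, 118], [0, 0, 0]]
    - [[-5, 1, 133], [0, 0, 0]]
    - [[-5, 1, 139], [0, 0, 0]]
    - [[-5, 1, 139], [0, 0, 0]]

```text
time: 49.55
tool_pos: [411.4, -239.0, 41.6]
tcp_rot: [-180.0, -0.0, 98.2]
ft_force: [-0.1, 0.1, -0.0]
finger_gap: 84.9
grip_force: 0.0
```

Call:
jog_arm:
  rows:
    - [[0, 0, 0], [0, 0, 0]]
    - [[0, 0, 0], [0, 0, 0]]
    - [[0, 0, 0], [0, 0, 0]]
    - [[0, 0, 0], [0, 0, 0]]
    - [[0, 0, 0], [0, 0, 0]]
    - [[0, 0, 0], [0, 0, 0]]
    - [[0, 0, 0], [0, 0, 0]]
  grip: 45
  force: 25

```text
time: 50.25
tool_pos: [412.4, -240.5, 43.6]
tcp_rot: [179.9, 0.1, 98.1]
ft_force: [-1.2, 0.1, 5.9]
finger_gap: 57.0
grip_force: 25.7
```

Call:
jog_arm:
  rows:
    - [[0, 0, -3], [0, 0, 0]]
    - [[0, 0, -10], [0, 0, 0]]
    - [[0, 0, -25], [0, 0, 0]]
    - [[0, 0, -50], [0, 0, 0]]
    - [[0, 0, -85], [0, 0, 0]]
    - [[0, 0, -122], [0, 0, 0]]
    - [[0, 0, -155], [0, 0, 0]]
    - [[0, 0, -180], [0, 0, 0]]
    - [[0, 0, -195], [0, 0, 0]]
    - [[0, 0, -200], [0, 0, 0]]

```text
time: 51.25
tool_pos: [411.9, -240.1, 243.8]
tcp_rot: [179.9, 0.1, 98.1]
ft_force: [0.3, -0.4, -1.4]
finger_gap: 56.9
grip_force: 27.1
```

```bash
python3 - <<'E'
from h import *
s=r.sense(); print(s['finger_gap'],s['ft_force'])
plan([[(570.5,106,243,90)],[(570.5,106,54,90)]])
E
```

```text
56.940481058598216 [ 0.28018071 -0.44312944 -1.35328454]
start [ 411.9 -240.1  243.8   98.1]
[570.5 106.  243.   90. ] -> [320.1, 206.0, 0.8] turn z 0.142 rows 8 j6~ 11.0
[570.5 106.   54.   90. ] -> [0.0, 0.0, 189.0] turn z -0.0 rows 4 j6~ 11.0
```

Call:
jog_arm:
  rows:
    - [[8, 5, 0], [0, 0, 0]]
    - [[24, 15, 0], [0, 0, 0.02]]
    - [[50, 32, 0], [0, 0, 0.04]]
    - [[85, 55, 0], [0, 0, 0.06]]
    - [[125, 80, 0], [0, 0, 0.08]]
    - [[165, 106, 0], [0, 0, 0.1]]
    - [[205, 132, 0], [0, 0, 0.12]]
    - [[240, 155, 0], [0, 0, 0.14]]
    - [[270, 174, 0], [0, 0, 0.14]]
    - [[294, 189, 0], [0, 0, 0.14]]

```text
time: 52.25
tool_pos: [555.9, 81.1, 239.0]
tcp_rot: [-179.8, -0.0, 90.2]
ft_force: [-0.9, -0.7, -1.1]
finger_gap: 57.0
grip_force: 27.1
```

Call:
jog_arm:
  rows:
    - [[14, 9, 0], [0, 0, 0]]
    - [[22, 14, 0], [0, 0, 0]]
    - [[26, 17, 0], [0, 0, 0]]
    - [[26, 17, 0], [0, 0, 0]]
    - [[26, 17, 0], [0, 0, 0]]

```text
time: 52.75
tool_pos: [573.3, 103.5, 241.3]
tcp_rot: [-180.0, 0.0, 90.1]
ft_force: [-0.9, -0.2, -1.3]
finger_gap: 56.8
grip_force: 27.1
```

```bash
python3 - <<'E'
from h import *
plan([[(570.5,106,54,90)]])
E
```

```text
start [573.3 103.5 241.3  90.1]
[570.5 106.   54.   90. ] -> [2.5, -2.8, 187.3] turn z 0.001 rows 4 j6~ 11.0
```

Call:
jog_arm:
  rows:
    - [[1, -1, 8], [0, 0, 0]]
    - [[2, -2, 28], [0, 0, 0]]
    - [[2, -2, 60], [0, 0, 0]]
    - [[2, -2, 98], [0, 0, 0]]
    - [[2, -2, 134], [0, 0, 0]]
    - [[2, -2, 162], [0, 0, 0]]
    - [[2, -2, 180], [0, 0, 0]]
    - [[2, -2, 187], [0, 0, 0]]
    - [[2, -2, 187], [0, 0, 0]]
    - [[2, -2, 187], [0, 0, 0]]

```text
time: 53.75
tool_pos: [572.4, 106.0, 55.8]
tcp_rot: [179.9, -0.0, 90.1]
ft_force: [-0.5, 0.1, -0.4]
finger_gap: 56.7
grip_force: 27.1
```

Call:
jog_arm:
  rows:
    - [[0, 0, 1], [0, 0, 0]]
    - [[0, 0, 2], [0, 0, 0]]
    - [[0, 0, 3], [0, 0, 0]]
    - [[0, 0, 3], [0, 0, 0]]

```text
time: 54.15
tool_pos: [571.8, 106.2, 51.9]
tcp_rot: [180.0, -0.0, 90.1]
ft_force: [0.8, 0.2, -1.0]
finger_gap: 56.6
grip_force: 27.1
```

Call:
jog_arm:
  rows:
    - [[0, 0, 1], [0, 0, 0]]
    - [[0, 0, 2], [0, 0, 0]]
    - [[0, 0, 2], [0, 0, 0]]
    - [[0, 0, 2], [0, 0, 0]]

```text
time: 54.55
tool_pos: [571.7, 106.3, 49.7]
tcp_rot: [180.0, -0.0, 90.1]
ft_force: [-0.4, 0.5, -0.1]
finger_gap: 56.7
grip_force: 27.2
```

Call:
jog_arm:
  rows:
    - [[0, 0, 1], [0, 0, 0]]
    - [[0, 0, 1], [0, 0, 0]]
    - [[0, 0, 1], [0, 0, 0]]

```text
time: 54.85
tool_pos: [571.8, 106.5, 49.6]
tcp_rot: [180.0, -0.0, 90.1]
ft_force: [-4.6, 0.2, 7.7]
finger_gap: 57.0
grip_force: 27.6
```

Call:
jog_arm:
  rows:
    - [[0, 0, 0], [0, 0, 0]]
    - [[0, 0, 0], [0, 0, 0]]
    - [[0, 0, 0], [0, 0, 0]]
    - [[0, 0, 0], [0, 0, 0]]
    - [[0, 0, 0], [0, 0, 0]]
    - [[0, 0, 0], [0, 0, 0]]
    - [[0, 0, -20], [0, 0, 0]]
    - [[0, 0, -60], [0, 0, 0]]
    - [[0, 0, -105], [0, 0, 0]]
    - [[0, 0, -150], [0, 0, 0]]
  grip: 85

```text
time: 55.85
tool_pos: [571.1, 106.2, 199.9]
tcp_rot: [-179.9, 0.0, 90.1]
ft_force: [1.5, 0.8, 0.1]
finger_gap: 84.8
grip_force: 0.0
```

Call:
jog_arm:
  rows:
    - [[-40, 40, -30], [0, 0, 0]]
    - [[-80, 80, -60], [0, 0, 0]]
    - [[-120, 100, -60], [0, 0, 0]]
    - [[-150, 100, -60], [0, 0, 0]]
    - [[-180, 100, -60], [0, 0, 0]]
    - [[-200, 100, -60], [0, 0, 0]]
    - [[-200, 100, -60], [0, 0, 0]]
    - [[-200, 100, -60], [0, 0, 0]]

```text
time: 56.65
tool_pos: [671.8, -93.0, 258.4]
tcp_rot: [-180.0, -0.0, 90.1]
ft_force: [-0.3, 1.4, -0.6]
finger_gap: 84.9
grip_force: 0.0
```

```bash
python3 - <<'E'
from h import *
s,p,d=shot('scene','scene12.png'); X=cloud('scene',d); print(s['tool_pos'])
t,tp,td=shot('top'); Y=cloud('top',td)
for n,c in (('blue',(574,215)),('olive',(571.5,106))):
    cup(X-[0,0,6],c,n+' scene'); cup(Y-[0,0,6],c,n+' top')
    print('area frame',[( (np.array(c)-[572.6,162.5])@np.array([[.9994,.035],[-.035,.9994]]) ).round(1)])
tips((150,330,160,300),17,36,'scene',s,d)
cv2.imwrite('pics/c12.png',cv2.resize(np.clip(p[130:330,120:400].astype(int)*1.4,0,255).astype(np.uint8),(784,560)))
E
```

```text
[671.83224452 -93.03528996 258.39596372]
blue scene centre [572.7 216.2  29.3] ztop 52.4 n 166 handle n 71 dir deg 104.31882936826742 reach 57.2
blue top centre [571.2 216.   29.3] ztop 53.3 n 102 handle n 50 dir deg 101.4945904719778 reach 60.2
area frame [array([-0.4, 52.5])]
olive scene centre [569.8 109.4  27.8] ztop 54.3 n 152 handle n 76 dir deg -92.63060786270718 reach 57.6
olive top centre [568.6 109.9  27.8] ztop 54.9 n 133 handle n 58 dir deg -90.07356513408916 reach 64.2
area frame [array([  0.9, -56.5])]
px [214. 175.] n 356 rect [876.9  35. ] [ 12. 241.] shortaxis deg 0.8 yaw 90.8 z95 34.9
px [297. 162.] n 67 rect [ 780.6 -180.2] [24. 36.] shortaxis deg -41.1 yaw 48.9 z95 33.3
px [236. 195.] n 220 rect [767.9  41.7] [38. 67.] shortaxis deg -30.8 yaw 59.2 z95 35.4
px [164. 226.] n 145 rect [777.5 253.1] [25. 77.] shortaxis deg -0.3 yaw 89.7 z95 35.2
px [243. 221.] n 130 rect [670.1  85. ] [20. 58.] shortaxis deg 0.7 yaw 90.7 z95 28.2
px [219. 233.] n 133 rect [673.1 156.1] [18. 58.] shortaxis deg -6.9 yaw 83.1 z95 28.1
px [195. 245.] n 147 rect [672.2 225.2] [19. 58.] shortaxis deg 0.2 yaw 90.2 z95 27.9
px [256. 242.] n 107 rect [586.7 100.3] [17. 42.] shortaxis deg -30.3 yaw 59.7 z95 34.4
px [257. 253.] n 64 rect [555.8 113.9] [24. 53.] shortaxis deg -18.3 yaw 71.7 z95 35.1
px [218. 261.] n 147 rect [590.4 205.3] [19. 48.] shortaxis deg -29.9 yaw 60.1 z95 34.9
px [215. 274.] n 97 rect [557.2 229.5] [18. 63.] shortaxis deg -15.7 yaw 74.3 z95 35.3
```

View pics/c12.png

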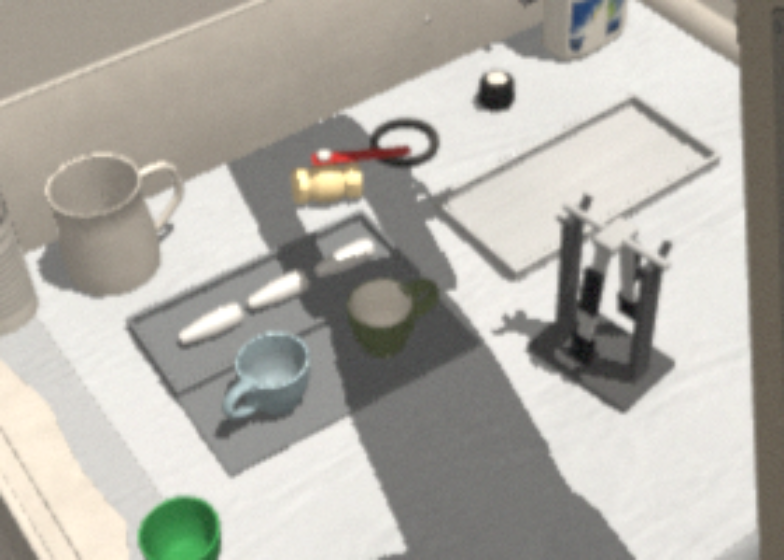

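Everything is in place. The tips are in the well at (210,323), (278,288) and (345,258). The cups stand upright on the flat part at (270,375) and (382,315), the tongs hang in the saddles, and the pan is empty. I hand in now.

```bash
python3 -c "
from bench import r
print(r.hand_in())"
```

```text
the job is handed in; nothing more can be done
None
```

Job handed in at about 57 s of robot time, with no verdict returned: by the last images, all three tips lie flat in the well, the tongs hang in their saddles, both cups stand upright on the flat part of the tray, and the knob and gasket were not touched.

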